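# Nest the spring cups, run the weight ring to its stop, throw the test lever

## Robot

A 7-joint arm with a two-finger parallel gripper is mounted at the origin on the work surface. World frame = base frame: x ahead of the robot, y to its left, z up, the work surface at z = 0. Lengths are in m, angles in degrees, forces in N, time in s.
With the tool pointing down it reaches from about 0.4 to 0.9 m from the base axis. Payload 5.5 kg.
Tool frame: the origin (TCP) lies between the finger pads; the fingertips stand 17 mm ahead of it and the grasp point (between the pads) lies 2 mm behind it (tip_reach is the distance from the TCP to the fingertips, in m); y points along the fingers, z is the direction in which the jaws open and shut, and the axes are right-handed (so a half turn about y gives the same grasp; the last joint's range is limited). The gripper opens to 85 mm and grips with 20 to 120 N. Pads are 22 mm wide; open, the fingers measure 114 mm over their backs; the gripper's body (76 mm by 85 mm) begins 54 mm behind the grasp point. The pads swing forward as they close: fully open they stand 13 mm farther back than shut.
Start: joints at [90.367, 28.699, -24.465, 88.831, 12.651, 65.22, -12.049], TCP at [0.165, -0.629, 0.248] pointing down, gripper open.
Joint ranges: [-164.97, 164.97], [-17.58, 116.51], [-87.97, 89.64], [11.32, 138.91], [-80.73, 260.73], [10.89, 115.49], [-147.41, 147.41]. Speed limits (degrees/s): [147.25, 147.25, 180, 180, 180, 180, 180].

## Interface

Orientations are given as [roll, pitch, yaw] about the fixed x, y, z axes, in that order (R = Rz(yaw) Ry(pitch) Rx(roll)).
In Python, from cell import * gives the robot as it stands.
- The arm moves only by the tool jog_arm, never from a script. Its argument "commands" is a list of rows, each a list of 7 numbers: the shift along the world's x, y, z in m, then the turn, a rotation vector about the world's x, y, z in degrees, then the gripper command: -1 is shut, 1 is fully open, values between are in proportion. In form: [[tx, ty, tz, wx, wy, wz, jaw], ...]. A call has 1 to 5 rows; each row shifts and turns the pose as measured when the row begins; what a row does not reach is not made up. A row lasts 1/12 s, in which the tool goes at most 41.7 mm and 7.16 degrees, less where a joint would pass 70% of its speed; a pose out of reach is approached as far as the arm can. A call with a gripper value outside its range is refused whole. The fingers move at their own pace and stop on an object; "squeeze" is the grip in N (left out, the last holds). Time passes only in rows, so rows that do not move let the fingers close. It gives the time, the measured TCP pose, the force and the opening at its end, in the units of the state.
- read_state(): the state, without advancing time (a new reading comes with each control period).
- capture(name): name is "side" or "top"; returns the picture (480x640x3 uint8, red, green, blue); there is no depth.
- get_calibration(name): a dict with "fx", "fy", "cx", "cy" (pixels), "R" (3x3) and "t" (3): a world point X has camera coordinates R X + t. Camera axes: x right, y down, z forward; pixel columns grow to the right and rows downward; lengths in m; the calibration is good to about 2 mm. A picture is of the moment at which its call begins. get_calibration takes no time and is no camera call.
- finish_job(): hands the job in, once; it reports no verdict.
The state is a dict: "time": time; "joints": joint angles; "joint_velocities": joint speeds; "joint_efforts": joint torques, N m; "ee_pos": TCP position; "eef_rot": TCP orientation; "wrist_force": force on the tool from outside, world axes, zero at the start; "wrist_torque": the same for the moment, N m; "gripper_width": finger opening in m.
Only numpy, scipy, OpenCV 4.12 (cv2) and the standard library are available. Lean on these libraries where they do the work, as an engineer would, in place of code of your own. Each camera call takes 0.05 s, during which the arm holds its last target.

## Task

Set up the governor test rig: stack all the spring cups standing on the bench upright in the round steel socket, each smaller one nested inside the next larger (there may be three or four of them), and slide the brass weight ring along the bent rod, round both corners, until it rests against the red stop plate, and let go. Only when the cups and the ring are all in place, throw the orange test lever fully over to its end stop, away from you, and leave everything set like that. Do not disturb the sheave segment or the nylon roller.

Things in the scene. Friction and masses are not known exactly. Their poses are not given: they have to be found in the camera images.
- cup_a_mid (a point): bare aluminium round open spring cup, no. 1 of 4 by size (1 largest), may be absent: outside 70 mm at the rim, 64 mm at the foot, 40 mm tall, wall 2.5 mm, floor 4 mm, loose, starts mouth up on the bench. Point: on its axis half-way up (20 mm above the foot); z towards the mouth. Nested, its rim stands some 20 mm or more above the rim around it, so it is held across the rim.
- cup_b_mid (a point): blue round open spring cup, no. 2 of 4 by size (1 largest), may be absent: outside 58 mm at the rim, 52 mm at the foot, 56 mm tall, wall 2.5 mm, floor 4 mm, loose, starts mouth up on the bench. Point: on its axis half-way up (28 mm above the foot); z towards the mouth. Nested, its rim stands some 20 mm or more above the rim around it, so it is held across the rim.
- cup_c_mid (a point): green round open spring cup, no. 3 of 4 by size (1 largest), may be absent: outside 46 mm at the rim, 40 mm at the foot, 72 mm tall, wall 2.5 mm, floor 4 mm, loose, starts mouth up on the bench. Point: on its axis half-way up (36 mm above the foot); z towards the mouth. Nested, its rim stands some 20 mm or more above the rim around it, so it is held across the rim.
- cup_d_mid (a point): yellow round open spring cup, no. 4 of 4 by size (1 largest), may be absent: outside 34 mm at the rim, 28 mm at the foot, 88 mm tall, wall 2.5 mm, floor 20 mm, loose, starts mouth up on the bench. Point: on its axis half-way up (44 mm above the foot); z towards the mouth. Nested, its rim stands some 20 mm or more above the rim around it, so it is held across the rim.
- socket_in (a point): centre of the inner floor of the fixed dark steel round socket, 6 mm above the bench; the socket is a plain round well 78 mm in inside diameter, its rim 24 mm above the bench (18 mm deep), z up. It takes one stack of cups.
- rod: fixed bent rod (round steel wire, 8 mm thick, level, axis 120 mm above the bench) over a wooden board 220 x 270 x 12 mm; origin on the bench under the board's centre, z up. In its x, y (mm) the axis runs from a grey start plate at (70, -104) along +y, turns a corner at rod_corner1, runs along -x, turns at rod_corner2, runs along +y to a red stop plate at (-70, 106).
- rod_corner1 (a point): where the rod's first two straights would meet, at (70, 0) mm in rod, 120 mm above the bench: the rod rounds this left-hand 90 degree corner with a 30 mm radius about (40, -30). Axes as rod
- rod_corner2 (a point): where the rod's last two straights would meet, at (-70, 0) mm in rod, 120 mm above the bench: the rod rounds this right-hand 90 degree corner with a 30 mm radius about (-40, 30). Axes as rod
- rod_stop (a point): point where the rod's axis meets the face of the red stop plate at the rod's end, 120 mm above the bench; axes as rod (the ring arrives along +y). Both plates are 50 mm wide, 8 mm thick, reach 12 mm above the rod's axis and alone carry the rod, so nothing between them hinders the ring.
- ring_center (a point): hole centre of the loose brass weight ring (350 g) threaded on the rod: hole 28 mm, outside 48 mm, 14 mm thick, brass weight below (to 46 mm under this point). y: hole axis, along the rod; z: up to its black tab. It hangs freely, this point 10 mm below the rod's axis, stays where it is left along the rod, and must be turned with the rod at the corners.
- ring_grip (a point): middle of the black upright gripping tab on top of the brass ring, 48 mm above the hole's centre; the tab is 14 mm thick along the ring's y (the rod), 28 mm wide along its x, and reaches from 26 mm below this point to 19 mm above it. Axes as ring_center.
- lever_base: fixed grey foot (80 x 60 mm) of the orange test lever; origin on the bench under its centre, its x axis points the way the lever is to be thrown (away from the robot); the hinge axis lies along y, 28 mm above the bench
- lever_tip (a point): centre of the round end of the orange lever handle, 120 mm from the hinge axis; the orange part is a 24 mm thick round bar that covers the outer 70 mm of the lever
- lever (a joint): angle of the orange test lever, rad: at 0 it leans 0.55 rad from upright towards the robot (-x of its foot), it grows as the lever swings over to +x, 1.1 is its end stop (0.55 rad beyond upright). Stiff friction hinge (0.2 N m): stays where it is left.
- sheave: loose dark iron sheave segment, an arc about 170 mm long and 32 mm high, 0.9 kg, lying on the bench; origin on the bench. A bystander.
- roller: loose grey nylon roller, 64 mm diameter, 52 mm tall, standing on the free corner of the rod's board; origin under its centre. A bystander.

How it is judged:
By the outcome, as a careful person would: the job done as asked, in the order asked, and still so for the second after the job is handed in, with the robot touching nothing.
Of cup_a, cup_b, cup_c, cup_d only 3 to 4 are there at a start; the rules pass over those that are not, and their reading is None.
At some moment in a run one of cup_a, cup_b may be knocked a few centimetres aside while the robot is not near it.
It also fails if it takes over 200 s, if anything falls off the work surface, if the arm or the gripper's body presses on something with over 40 N, if the wrist force passes 120 N, or if a joint passes its speed limit or range.

## Working session

There is one attempt and no reset: what is moved stays moved. The work goes in short steps, Python scripts to look and compute and a tool call to move; the robot and the scene stay as the last step left them, time stands still between calls to the robot, and variables do not carry over. Pictures are saved under pics/ and viewed, and the job is handed in when it is done.

Besides the shell and the picture viewer there is one more tool, called after ">>>" as a command line: name --pt "numbers of a row" for each row, then --argument value for the rest. jog_arm: Moves the arm, as the interface text tells. Its arguments: {"type":"object","properties":{"commands":{"type":"array"},"squeeze":{"type":"number"}},"required":["commands"]}

```bash
ls; mkdir -p pics; python3 - <<'E'
from cell import *
import cv2
s=read_state();print(s)
for n in("side","top"):
    c=get_calibration(n);print(n,c)
    cv2.imwrite(f"pics/{n}0.png",capture(n)[:,:,::-1])
E
```

```text
pics
{'time': 0.0, 'joints': array([ 90.36610582,  28.75231197, -24.45277051,  88.89037118,
        12.65119541,  65.219645  , -12.04777865]), 'joint_velocities': array([-0.02289315,  0.05176718,  0.03936078,  0.07427217, -0.04918923,
        0.052019  , -0.076676  ]), 'joint_efforts': array([ 3.73018675e-04, -5.69511259e+01, -5.81592724e+00, -2.80942547e+01,
        1.05794880e-02,  1.19866926e-02, -1.45705758e-05]), 'ee_pos': array([ 0.1648815 , -0.62807189,  0.2472828 ]), 'eef_rot': array([-9.01089057e+01,  3.05836901e-03, -1.65281799e+02]), 'wrist_force': array([-0.56283285, -0.77830606,  0.59992508]), 'wrist_torque': array([ 0.08832181, -0.057393  ,  0.05087771]), 'gripper_width': 0.08541764215386911}
side {'fx': 623.6766833214837, 'fy': 623.6766833214837, 'cx': 309.6418946257282, 'cy': 240.5028613622389, 'R': array([[-0.77080029, -0.63697584, -0.0113448 ],
       [-0.33584102,  0.42140243, -0.84239587],
       [ 0.54136654, -0.64550893, -0.53873973]]), 't': array([0.46735086, 0.32850249, 1.09568625])}
top {'fx': 550.6417895723986, 'fy': 550.6417895723986, 'cx': 323.41675770216887, 'cy': 243.81069705760754, 'R': array([[ 0.00699973, -0.99979634, -0.01892813],
       [-0.99096398, -0.00439994, -0.13405607],
       [ 0.13394549,  0.01969545, -0.99079296]]), 't': array([0.01666729, 0.63863482, 1.29563363])}
```

View pics/side0.png

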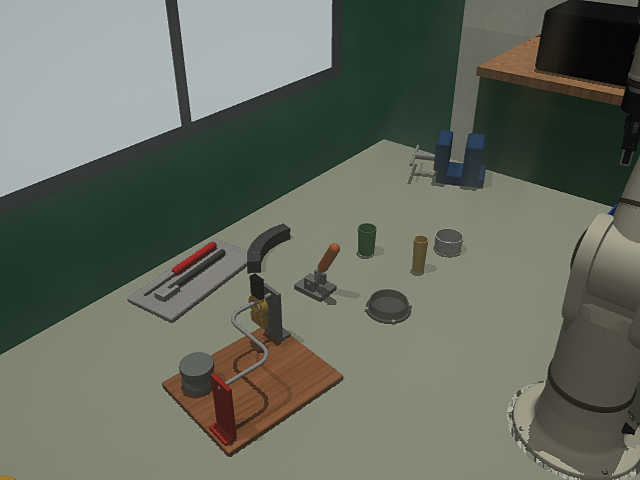

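View pics/top0.png

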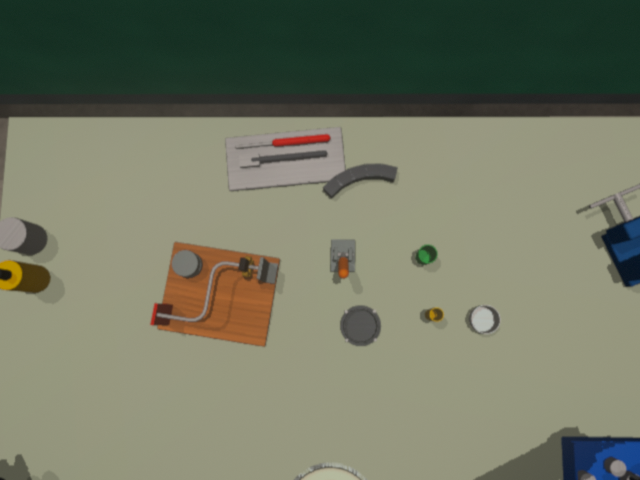

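Cups present are aluminium (a, top px 483,320), green (c, 427,256) and yellow (d, 435,315); there is no blue one. The socket is at (360,326), the lever at (343,262), and the rod runs from the grey plate (268,270) to the red plate (157,315). Next I'll measure these.

```bash
cat > h.py <<'E'
from cell import *
import cv2, numpy as np
def ray(n,u,v):
    c=get_calibration(n);R=c["R"];t=c["t"]
    d=R.T@np.array([(u-c["cx"])/c["fx"],(v-c["cy"])/c["fy"],1]);o=-R.T@t
    return o,d
def plane(n,u,v,z):
    o,d=ray(n,u,v);return o+d*(z-o[2])/d[2]
def proj(n,X):
    c=get_calibration(n);p=c["R"]@np.array(X)+c["t"];return np.array([c["fx"]*p[0]/p[2]+c["cx"],c["fy"]*p[1]/p[2]+c["cy"]])
def tri(uv1,uv2,n1="top",n2="side"):
    o1,d1=ray(n1,*uv1);o2,d2=ray(n2,*uv2)
    A=np.stack([d1,-d2],1);s=np.linalg.lstsq(A,o2-o1,rcond=None)[0]
    a=o1+d1*s[0];b=o2+d2*s[1];return (a+b)/2,np.linalg.norm(a-b)
def crop(img,x,y,w,h,k,name):
    cv2.imwrite("pics/"+name,cv2.resize(img[y:y+h,x:x+w,::-1],None,fx=k,fy=k,interpolation=cv2.INTER_CUBIC))
E
python3 - <<'E'
from h import *
t=cv2.imread("pics/top0.png")[:,:,::-1];s=cv2.imread("pics/side0.png")[:,:,::-1]
crop(t,140,230,160,120,5,"t_rod.png")
crop(t,320,230,190,120,4,"t_cups.png")
crop(s,150,260,200,190,3,"s_rod.png")
crop(s,280,210,200,130,4,"s_cups.png")
E
```

```text
(no output)
```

View pics/t_rod.png

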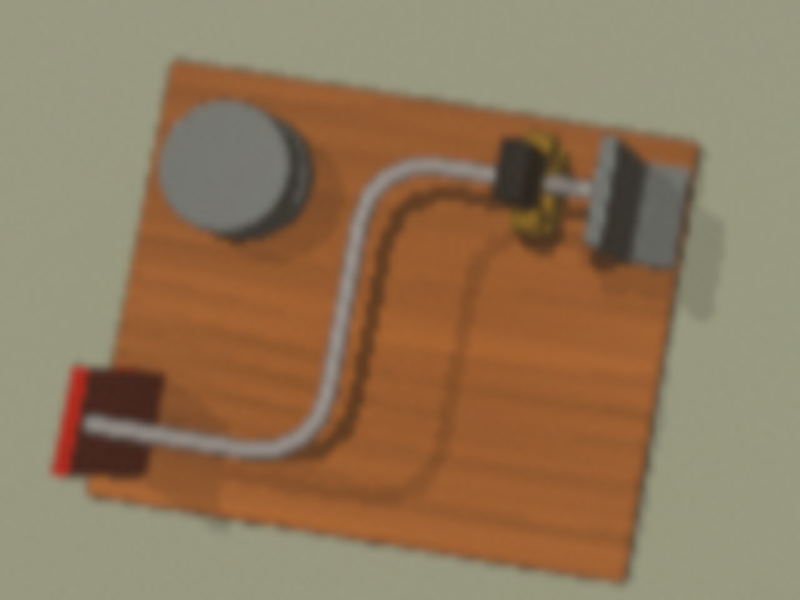

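View pics/t_cups.png

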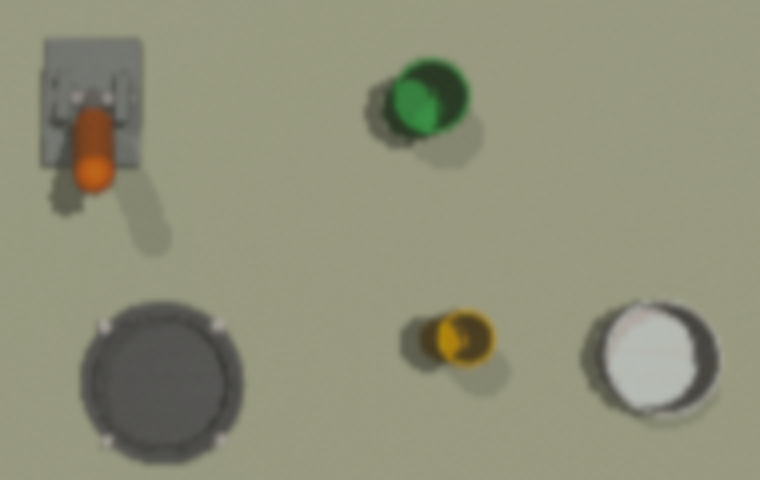

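View pics/s_rod.png

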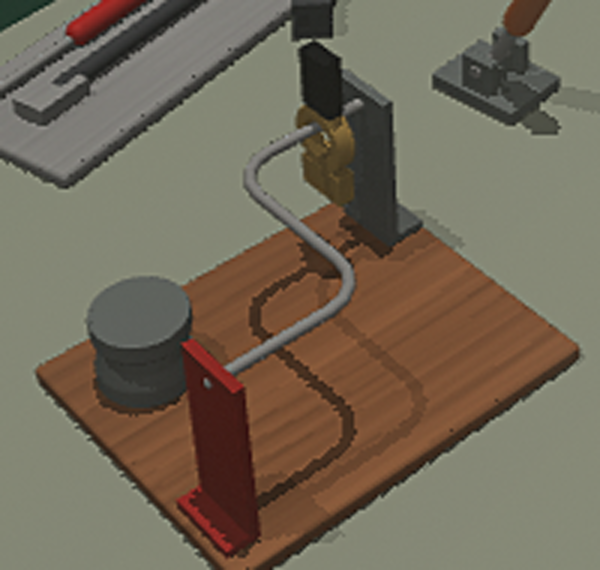

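View pics/s_cups.png

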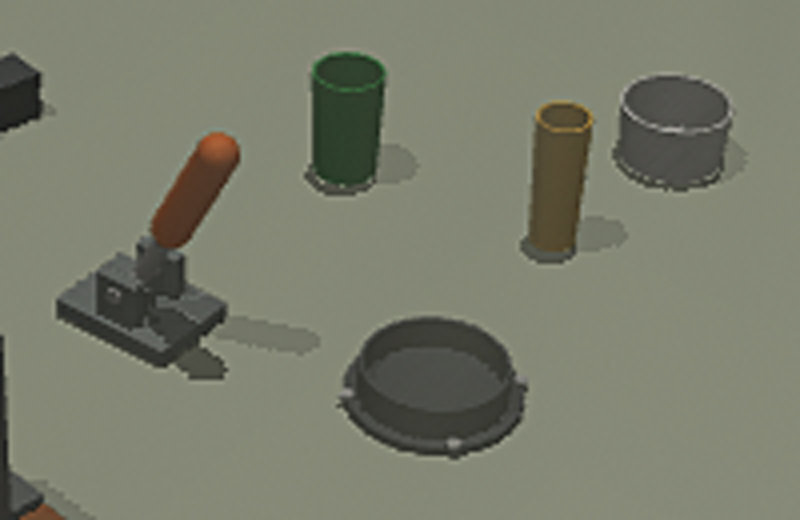

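```bash
python3 - <<'E'
from h import *
np.set_printoptions(precision=4,suppress=True)
P={"a":((484.8,319.5),(448.7,235.7),.04),"c":((427.5,254.2),(367,228),.072),"d":((436.5,314.5),(421.2,239),.088),"sock":((360.6,325.6),(389.2,303.2),.024)}
for k,(t,s,z) in P.items(): print(k,plane("top",*t,z),plane("side",*s,z),tri(t,s))
g=cv2.imread("pics/top0.png");
hsv=cv2.cvtColor(g,cv2.COLOR_BGR2HSV)
for n,lo,hi in(("c",(45,90,20),(85,255,255)),("d",(18,130,40),(32,255,255))):
    m=cv2.inRange(hsv,lo,hi);m[:,:300]=0;m[:, 500:]=0
    c=max(cv2.findContours(m,0,2)[0],key=cv2.contourArea);print(n,cv2.boundingRect(c),cv2.minEnclosingCircle(c))
f=lambda x,y:plane("top",140+x/5,230+y/5,.12)
for nm,p in dict(startpt=(575,187),A=(440,168),B0=(372,210),B1=(322,400),C0=(270,452),C1=(90,423)).items(): print(nm,f(*p))
# board corners z .012
b=[plane("top",140+x/5,230+y/5,.012)[:2] for x,y in((172,60),(702,142),(628,580),(90,495))]
print("board",b,np.mean(b,0))
# plates (top z .132)
print("red",[plane("top",140+x/5,230+y/5,.132) for x,y in((82,368),(67,475))])
print("roller top",plane("top",140+228/5,230+169/5,.064))
# tab top centre
print("tab",tri((140+521/5,230+171/5),(150+320/3,260+50/3)), plane("top",140+518/5,230+170/5,.177))
# lever
print("lever tip",tri((320+94/4,230+172/4),(280+219/4,210+153/4)))
for x,y in((42,37),(142,37),(142,167),(40,167)): print("foot",plane("top",320+x/4,230+y/4,.012))
E
```

```text
a [ 0.4589 -0.365   0.04  ] [ 0.4565 -0.3642  0.04  ] (array([ 0.4582, -0.3658,  0.0385]), np.float64(0.0016965867000071917))
c [ 0.6109 -0.2265  0.072 ] [ 0.6078 -0.224   0.072 ] (array([ 0.6107, -0.2273,  0.0694]), np.float64(0.0012548666139511543))
d [ 0.4695 -0.2419  0.088 ] [ 0.466  -0.2406  0.088 ] (array([ 0.4686, -0.2429,  0.0858]), np.float64(0.0023642065995534696))
sock [ 0.4422 -0.0705  0.024 ] [ 0.433  -0.0626  0.024 ] (array([ 0.4406, -0.0719,  0.0146]), np.float64(0.0035056211145425157))
c (300, 0, 200, 94) ((399.5, 46.5), 109.82951354980469)
d (426, 308, 18, 14) ((434.5, 314.5), 8.631438255310059)
startpt [0.5731 0.1746 0.12  ]
A [0.5815 0.2367 0.12  ]
B0 [0.5621 0.2673 0.12  ]
B1 [0.4758 0.2871 0.12  ]
C0 [0.4523 0.3099 0.12  ]
C1 [0.4647 0.3923 0.12  ]
board [array([0.6457, 0.394 ]), array([0.6057, 0.1275]), array([0.3913, 0.1598]), array([0.4302, 0.425 ])] [0.5182 0.2766]
red [array([0.4892, 0.3932, 0.132 ]), array([0.4416, 0.3977, 0.132 ])]
roller top [0.586  0.3494 0.064 ]
tab (array([0.5758, 0.1912, 0.174 ]), np.float64(0.001751080342747905)) [0.5752 0.1915 0.177 ]
lever tip (array([ 0.5591, -0.0279,  0.1334]), np.float64(0.002925512214658757))
foot [0.6543 0.0034 0.012 ]
foot [ 0.6545 -0.0588  0.012 ]
foot [ 0.5735 -0.0588  0.012 ]
foot [0.5732 0.0042 0.012 ]
```

>>> jog_arm --pt "0.03 0.027 0 0 0 0 1" --pt "0.03 0.027 0 0 0 0 1" --pt "0.03 0.027 0 0 0 0 1" --pt "0.03 0.027 0 0 0 0 1" --pt "0.03 0.027 0 0 0 0 1" --squeeze 40

```text
time: 0.52
ee_pos: [0.3044, -0.4954, 0.2432]
eef_rot: [-90.2, -0.4, -166.7]
wrist_force: [1.2, -0.4, 0.5]
gripper_width: 0.0856
```

>>> jog_arm --pt "0.03 0.026 -0.01 0 0 0 1" --pt "0.03 0.026 -0.01 0 0 0 1" --pt "0.03 0.026 -0.02 0 0 0 1" --pt "0.03 0.026 -0.02 0 0 0 1" --pt "0.03 0.024 -0.02 0 0 0 1"

```text
time: 0.93
ee_pos: [0.4524, -0.3691, 0.1704]
eef_rot: [-89.8, -0.2, -166.7]
wrist_force: [0.4, -0.8, 0.3]
gripper_width: 0.0857
```

```bash
python3 - <<'E'
from h import *
s=read_state();print(s["ee_pos"],s["joints"])
t=capture("top");sd=capture("side");crop(t,400,220,150,150,4,"t1.png");crop(sd,380,120,200,150,4,"s1.png")
E
```

```text
[ 0.45241963 -0.36913436  0.17036149] [ 59.24984218  28.03783981 -29.59461681 102.47921764  17.05425976
  53.93900801 -54.32734241]
```

View pics/t1.png

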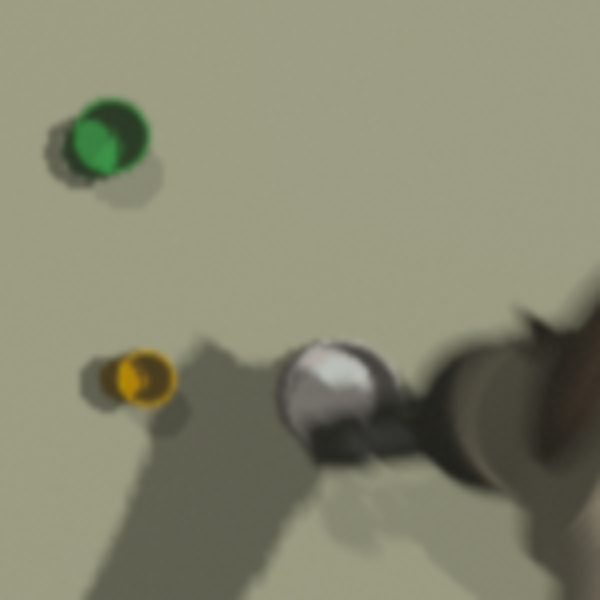

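View pics/s1.png

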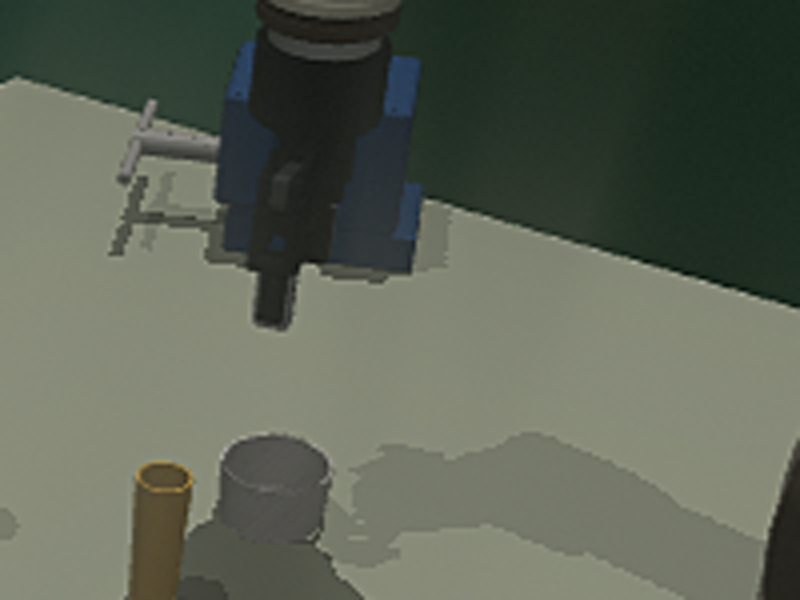

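Cup a still sits at top px about (484,320), with the gripper above it. Descending.

>>> jog_arm --pt "0.006 0.003 -0.033 0 0 0 1" --pt "0 0 -0.033 0 0 0 1" --pt "0 0 -0.033 0 0 0 1" --pt "0 0 -0.02 0 0 0 1" --pt "0 0 0 0 0 0 1"

```text
time: 1.45
ee_pos: [0.4642, -0.3567, 0.045]
eef_rot: [-90.2, -0.1, -165.6]
wrist_force: [-0.4, -0.1, -0.4]
gripper_width: 0.0853
```

```bash
python3 - <<'E'
from h import *
s=read_state();print(s["ee_pos"],s["joints"])
sd=capture("side");crop(sd,380,120,200,150,4,"s2.png");crop(capture("top"),400,220,150,150,4,"t2.png")
E
```

```text
[ 0.46418876 -0.35668195  0.04504121] [ 54.31303665  38.3625641  -25.40124857 105.45517739  23.54563579
  41.60515027 -59.84146369]
```

View pics/s2.png

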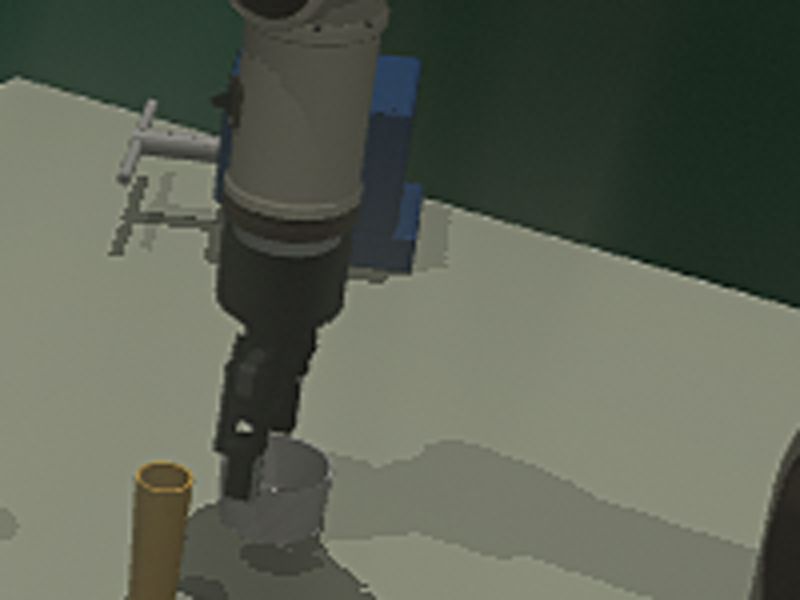

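View pics/t2.png

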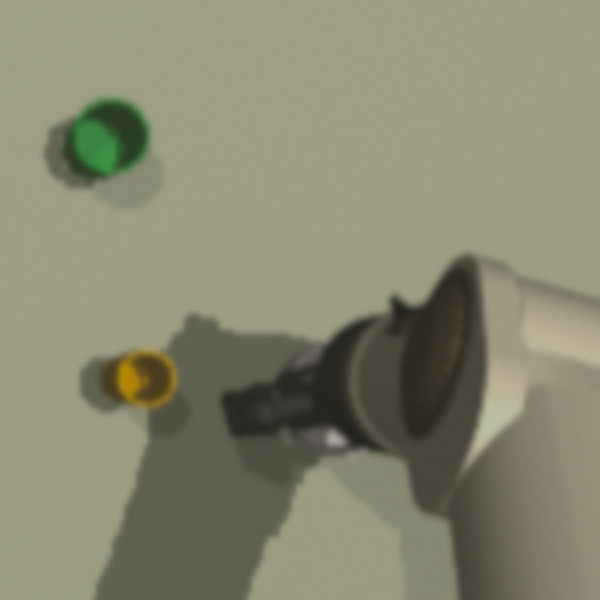

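>>> jog_arm --pt "0 0 0.03 0 0 0 1" --pt "-0.006 -0.008 0 0 0 0 1" --pt "0 0 0 0 0 0 1"

```text
time: 1.8
ee_pos: [0.4611, -0.3677, 0.0832]
eef_rot: [-89.8, 0.2, -165.7]
wrist_force: [-1.1, -2.0, -1.5]
gripper_width: 0.0858
```

```bash
python3 - <<'E'
from h import *
s=read_state();print(s["ee_pos"],s["joints"])
sd=capture("side");crop(sd,380,120,200,150,4,"s3.png");crop(capture("top"),400,220,150,150,4,"t3.png")
print(read_state()["ee_pos"])
E
```

```text
[ 0.46114847 -0.36766056  0.0831944 ] [ 56.57149129  35.25946968 -27.02921844 104.58042361  21.7156408
  45.04145144 -57.35926441]
[ 0.46383454 -0.36618013  0.08379402]
```

View pics/s3.png

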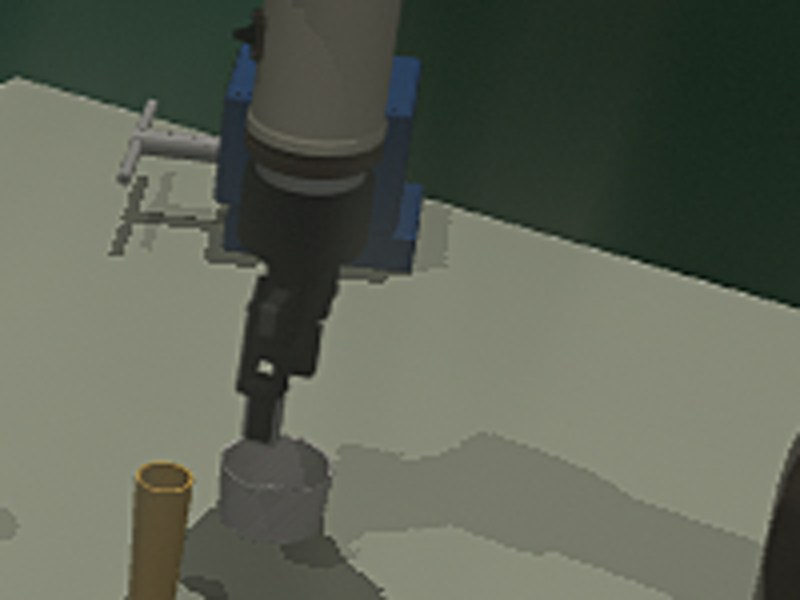

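View pics/t3.png

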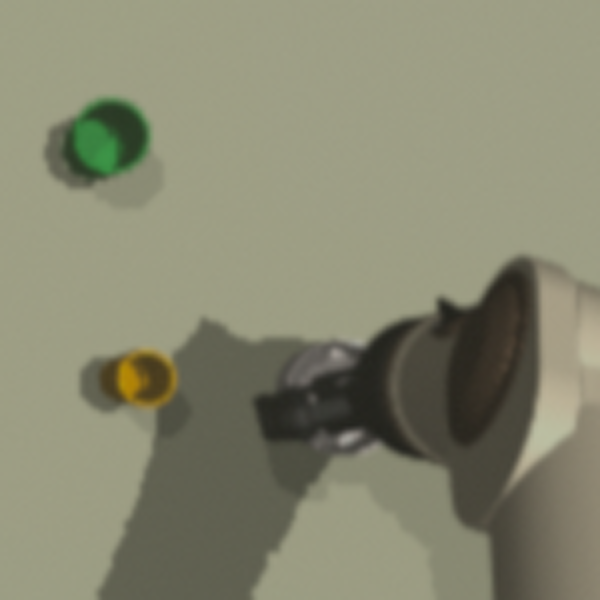

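>>> jog_arm --pt "-0.005 0.001 -0.02 0 0 0 1" --pt "0 0 -0.015 0 0 0 1" --pt "0 0 -0.008 0 0 0 1" --pt "0 0 0 0 0 0 1" --pt "0 0 0 0 0 0 1"

```text
time: 2.32
ee_pos: [0.4627, -0.3659, 0.0443]
eef_rot: [-89.4, 0.8, -165.5]
wrist_force: [-0.2, 0.1, 1.0]
gripper_width: 0.0855
```

>>> jog_arm --pt "-0.004 0.001 -0.006 0.4 0.9 0 1" --pt "0 0 0 0 0 0 1" --pt "0 0 0 0 0 0 1"

```text
time: 2.57
ee_pos: [0.4596, -0.3648, 0.0393]
eef_rot: [-90.0, -0.0, -165.5]
wrist_force: [-0.4, 0.2, -0.1]
gripper_width: 0.0855
```

>>> jog_arm --pt "0 0 -0.002 0 0 0 -0.2" --pt "0 0 0 0 0 0 -0.2" --pt "0 0 0 0 0 0 -0.2" --pt "0 0 0 0 0 0 -0.2" --pt "0 0 0 0 0 0 -0.2" --squeeze 30

```text
time: 2.98
ee_pos: [0.4601, -0.3652, 0.0385]
eef_rot: [-89.9, 0.0, -165.5]
wrist_force: [0.4, 0.2, -2.2]
gripper_width: 0.0682
```

```bash
python3 - <<'E'
from h import *
s=read_state();print(s["ee_pos"],s["gripper_width"])
crop(capture("side"),400,170,120,90,6,"s4.png")
E
```

```text
[ 0.46005459 -0.365174    0.03848841] 0.06823593992758127
```

View pics/s4.png

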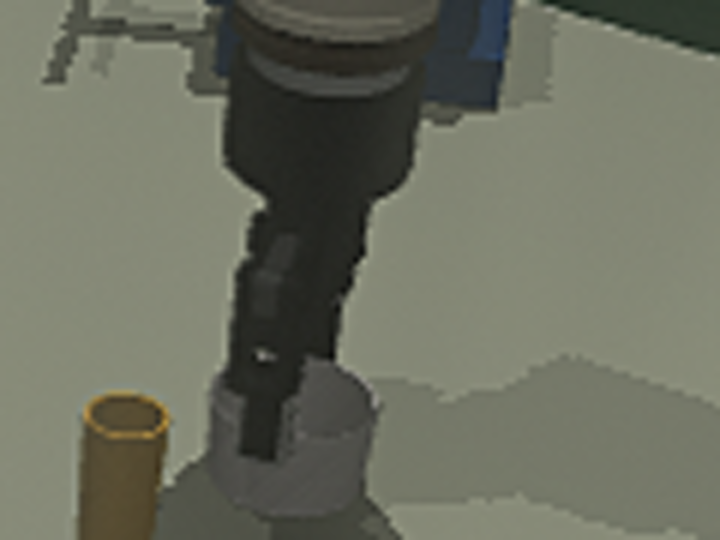

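>>> jog_arm --pt "0 0 0.02 0 0 0 -0.2" --pt "0 0 0.035 0 0 0 -0.2" --pt "0 0 0.035 0 0 0 -0.2" --pt "0 0 0.035 0 0 0 -0.2" --pt "0 0 0.02 0 0 0 -0.2"

```text
time: 3.45
ee_pos: [0.4538, -0.3602, 0.1803]
eef_rot: [-90.8, -0.5, -165.5]
wrist_force: [0.3, 0.0, -0.8]
gripper_width: 0.0683
```

>>> jog_arm --pt "0 0.02 0 0 0 0 -0.2" --pt "-0.002 0.035 0 0 0 0 -0.2" --pt "-0.004 0.035 0 0 0 0 -0.2" --pt "-0.004 0.035 0 0 0 0 -0.2" --pt "-0.004 0.035 0 0 0 0 -0.2"

```text
time: 3.87
ee_pos: [0.4415, -0.2084, 0.1879]
eef_rot: [-89.8, -0.0, -166.4]
wrist_force: [0.4, -0.3, -1.7]
gripper_width: 0.0681
```

>>> jog_arm --pt "0 0.035 0 0 0 0 -0.2" --pt "0 0.035 0 0 0 0 -0.2" --pt "0 0.03 0 0 0 0 -0.2" --pt "0 0.018 -0.01 0 0 0 -0.2" --pt "0 0.008 -0.01 0 0 0 -0.2"

```text
time: 4.28
ee_pos: [0.4395, -0.0708, 0.1695]
eef_rot: [-89.7, 0.2, -166.1]
wrist_force: [0.6, 0.1, -1.7]
gripper_width: 0.0683
```

>>> jog_arm --pt "0 0 0 0 0 0 -0.2" --pt "0 0 0 0 0 0 -0.2"

```text
time: 4.45
ee_pos: [0.4381, -0.0675, 0.1685]
eef_rot: [-89.8, 0.0, -165.7]
wrist_force: [0.2, -0.9, -1.5]
gripper_width: 0.0683
```

```bash
python3 - <<'E'
from h import *
s=read_state();print(s["ee_pos"],s["joints"])
crop(capture("side"),300,190,200,150,4,"s5.png");crop(capture("top"),320,230,150,150,4,"t5.png")
E
```

```text
[ 0.43805881 -0.06747691  0.16848012] [ 40.03306054  15.81188355 -39.34758118 121.36494042  13.96229157
  47.02988816 -83.52517221]
```

View pics/s5.png

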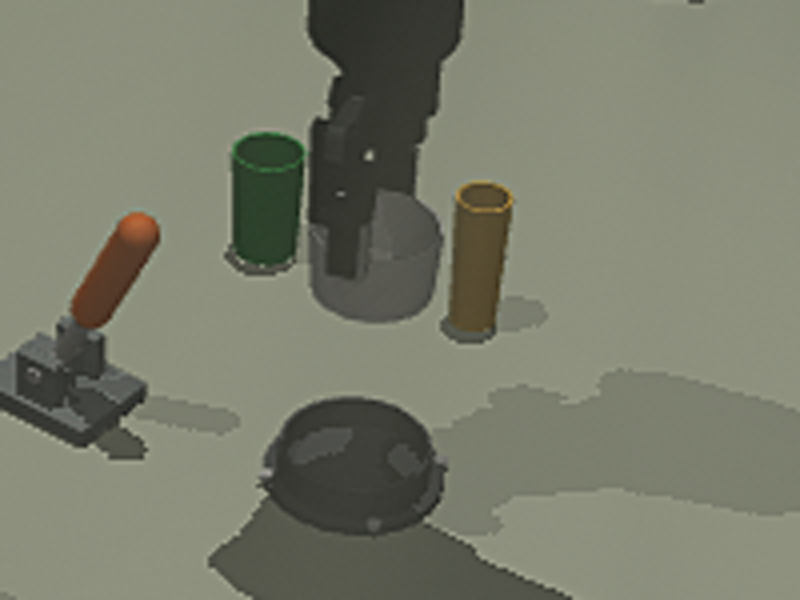

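View pics/t5.png

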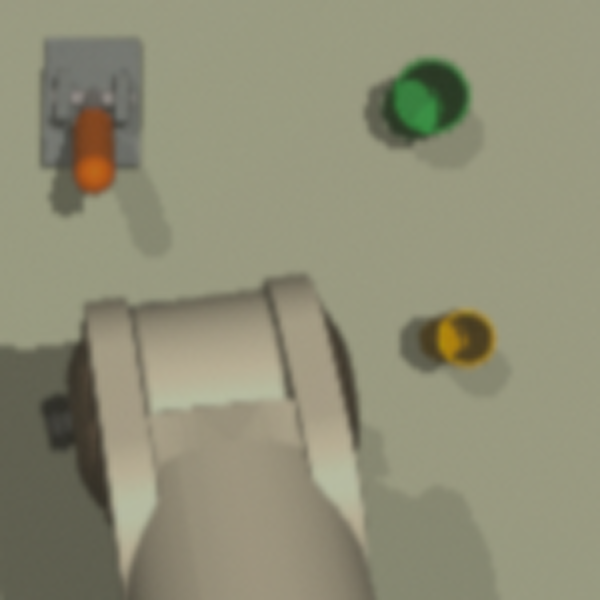

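>>> jog_arm --pt "0.004 -0.002 -0.02 0 0 0 -0.2" --pt "0 0 -0.03 0 0 0 -0.2" --pt "0 0 -0.02 0 0 0 -0.2" --pt "0 0 -0.008 0 0 0 -0.2" --pt "0 0 0 0 0 0 -0.2"

```text
time: 4.97
ee_pos: [0.4464, -0.0787, 0.0912]
eef_rot: [-89.4, 0.4, -166.5]
wrist_force: [-0.2, 0.7, -1.3]
gripper_width: 0.0684
```

```bash
python3 - <<'E'
from h import *
crop(capture("side"),320,230,140,105,5,"s6.png");s=read_state();print(s["ee_pos"],s["eef_rot"])
E
```

```text
[ 0.44669242 -0.07882956  0.09187231] [ -89.32791354    0.45636051 -166.51657401]
```

View pics/s6.png

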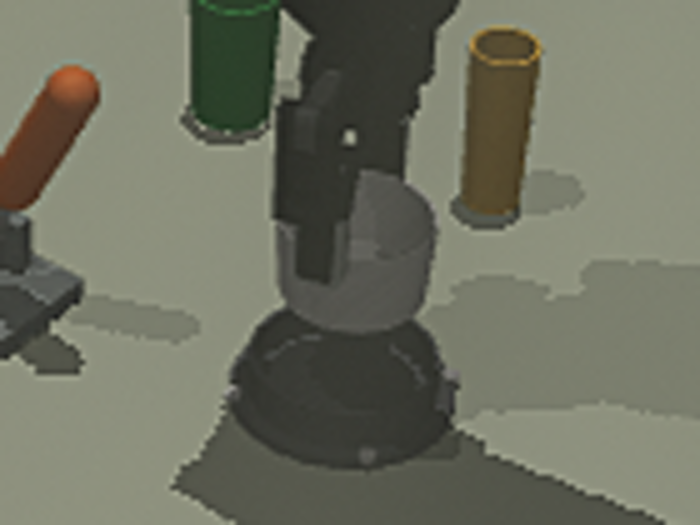

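>>> jog_arm --pt "-0.005 0.008 0 0.5 0.6 0 -0.2" --pt "0 0.001 -0.008 0 0 0 -0.2" --pt "0 0.001 -0.008 0 0 0 -0.2" --pt "0 0 0 0 0 0 -0.2" --pt "0 0 0 0 0 0 -0.2"

```text
time: 5.43
ee_pos: [0.4443, -0.0695, 0.0783]
eef_rot: [-89.8, 0.3, -166.7]
wrist_force: [-1.0, 0.5, -1.0]
gripper_width: 0.0683
```

```bash
python3 - <<'E'
from h import *
crop(capture("side"),320,230,140,105,5,"s7.png");s=read_state();print(s["ee_pos"],s["eef_rot"])
E
```

```text
[ 0.44422444 -0.06943575  0.0783151 ] [ -89.81946796    0.27099425 -166.66917591]
```

View pics/s7.png

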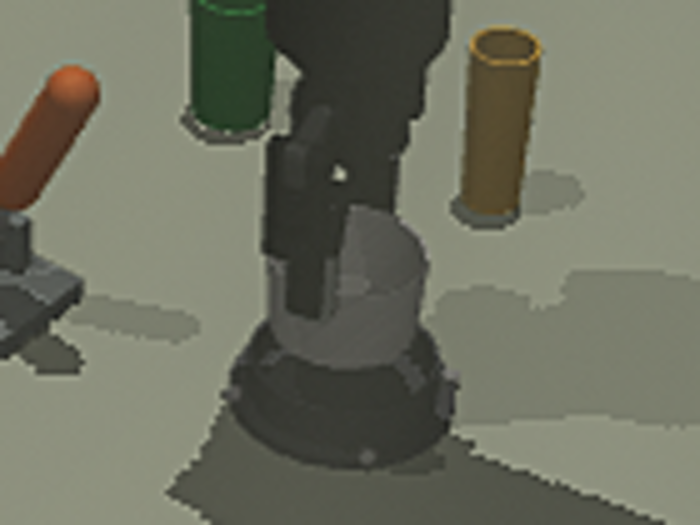

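>>> jog_arm --pt "-0.003 0 -0.008 0 0 0 -0.2" --pt "0 0.001 -0.01 0 0 0 -0.2" --pt "0 0.001 -0.006 0 0 0 -0.2" --pt "0 0 0 0 0 0 -0.2" --pt "0 0 0 0 0 0 -0.2"

```text
time: 5.9
ee_pos: [0.4412, -0.0673, 0.0521]
eef_rot: [-89.8, 0.3, -166.7]
wrist_force: [-0.3, -0.5, -0.9]
gripper_width: 0.0682
```

>>> jog_arm --pt "0.001 -0.003 -0.003 0 0 0 -0.2" --pt "0 0 -0.004 0 0 0 -0.2" --pt "0 0 -0.001 0 0 0 -0.2" --pt "0 0 0 0 0 0 -0.2"

```text
time: 6.23
ee_pos: [0.4426, -0.0702, 0.0444]
eef_rot: [-89.7, 0.3, -166.6]
wrist_force: [-1.3, -0.1, 2.3]
gripper_width: 0.0683
```

```bash
python3 - <<'E'
from h import *
crop(capture("side"),320,230,140,105,5,"s8.png");s=read_state();print(s["ee_pos"],s["wrist_force"])
E
```

```text
[ 0.44262407 -0.07022435  0.04436989] [-1.55516866  0.34446307  3.62726729]
```

View pics/s8.png

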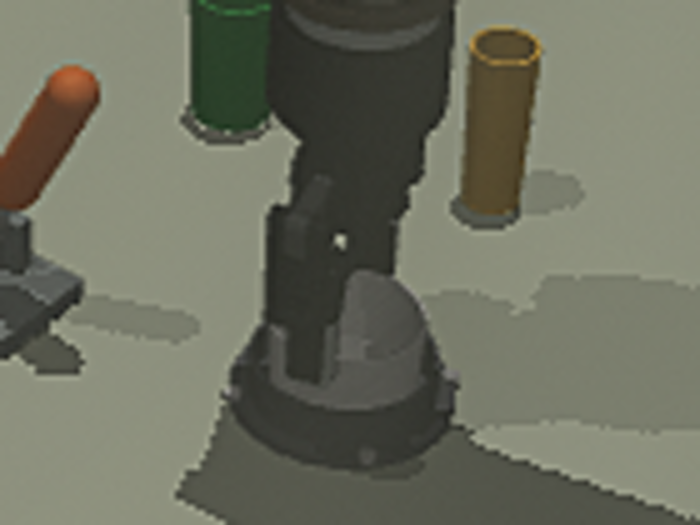

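Cup a is down in the socket at TCP z 0.044 with contact felt. Releasing and lifting.

>>> jog_arm --pt "0 0 0 0 0 0 1" --pt "0 0 0 0 0 0 1" --pt "0 0 0 0 0 0 1" --pt "0 0 0 0 0 0 1"

```text
time: 6.62
ee_pos: [0.4437, -0.0706, 0.0446]
eef_rot: [-89.7, 0.4, -166.6]
wrist_force: [0.5, -0.0, 0.0]
gripper_width: 0.0852
```

>>> jog_arm --pt "0 0 0.015 0 0 0 1" --pt "0 0 0.03 0 0 0 1" --pt "0 0 0.04 0 0 0 1" --pt "0.01 -0.02 0.04 0 0 0 1" --pt "0.02 -0.035 0.02 0 0 0 1"

```text
time: 7.03
ee_pos: [0.4651, -0.1165, 0.1871]
eef_rot: [-90.4, -0.4, -165.9]
wrist_force: [2.4, -0.2, -0.3]
gripper_width: 0.0854
```

>>> jog_arm --pt "0.035 -0.02 0 0 0 0 1" --pt "0.035 -0.02 0 0 0 0 1" --pt "0.035 -0.02 0 0 0 0 1" --pt "0.01 -0.02 0 0 0 0 1" --pt "0 0 0 0 0 0 1"

```text
time: 7.45
ee_pos: [0.5878, -0.2109, 0.1953]
eef_rot: [-89.4, 0.2, -166.5]
wrist_force: [-1.0, -0.9, -0.2]
gripper_width: 0.0855
```

```bash
python3 - <<'E'
from h import *
t=capture("top");sd=capture("side");crop(sd,300,160,200,150,4,"s9.png");crop(t,320,230,190,140,4,"t9.png");s=read_state();print(s["ee_pos"],s["eef_rot"])
E
```

```text
[ 0.58611311 -0.20584423  0.19510968] [ -89.64388888    0.19172314 -166.32296569]
```

View pics/s9.png

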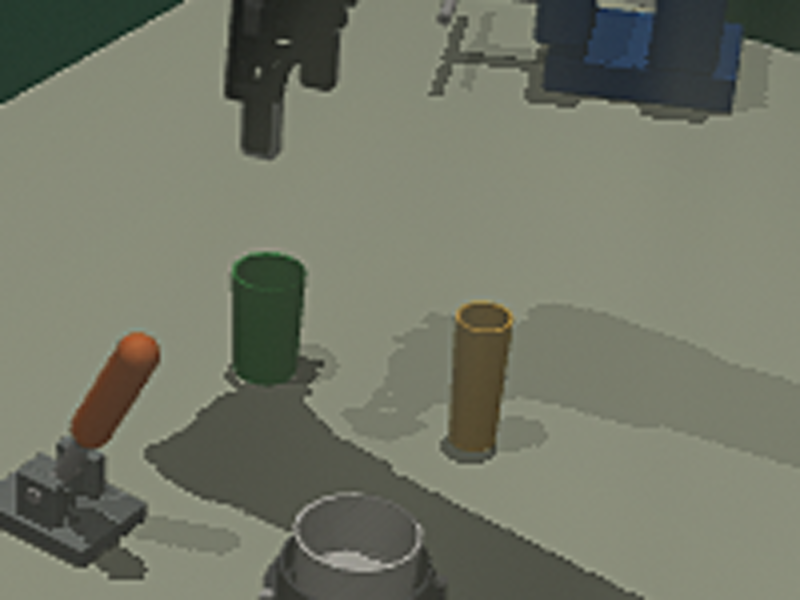

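View pics/t9.png

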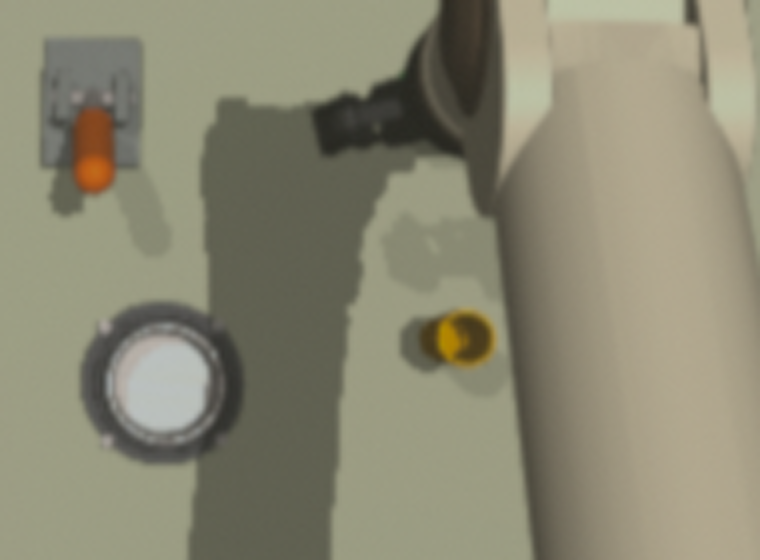

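Cup a stands upright in the socket, with its rim at top px (361,326). Green cup next.

>>> jog_arm --pt "0.012 -0.01 -0.02 0 0 0 1" --pt "0.01 -0.008 -0.035 0 0 0 1" --pt "0 0 -0.02 0 0 0 1" --pt "0 0 0 0 0 0 1" --pt "0 0 0 0 0 0 1"

```text
time: 7.97
ee_pos: [0.6061, -0.2171, 0.1193]
eef_rot: [-89.8, 0.2, -165.9]
wrist_force: [0.4, 0.3, 0.8]
gripper_width: 0.0853
```

>>> jog_arm --pt "0.003 -0.008 -0.01 0.2 0.2 0 1" --pt "0 -0.001 -0.02 0 0 0 1" --pt "0 0 -0.015 0 0 0 1" --pt "0 0 -0.006 0 0 0 1" --pt "0 0 0 0 0 0 1"

```text
time: 8.38
ee_pos: [0.611, -0.2252, 0.0713]
eef_rot: [-89.9, 0.3, -165.7]
wrist_force: [0.1, 0.1, -0.8]
gripper_width: 0.0855
```

```bash
python3 - <<'E'
from h import *
t=capture("top");sd=capture("side");crop(sd,320,160,140,105,5,"s10.png");crop(t,380,210,100,80,6,"t10.png");s=read_state();print(s["ee_pos"],s["eef_rot"])
E
```

```text
[ 0.61172592 -0.22541005  0.07255775] [ -89.82438497    0.38165827 -165.71207173]
```

View pics/s10.png

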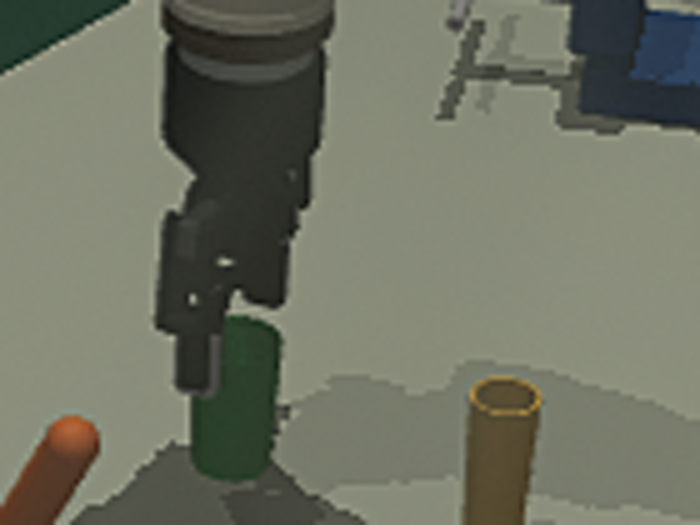

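View pics/t10.png

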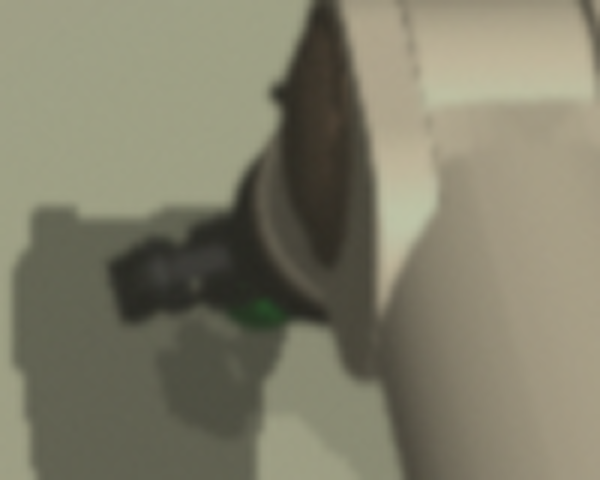

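>>> jog_arm --pt "-0.001 0 -0.005 0.2 0.3 0 1" --pt "0 0 -0.001 0 0 0 -0.6" --pt "0 0 0 0 0 0 -0.6" --pt "0 0 0 0 0 0 -0.6" --pt "0 0 0 0 0 0 -0.6"

```text
time: 8.9
ee_pos: [0.6131, -0.226, 0.0697]
eef_rot: [-89.9, 0.4, -165.7]
wrist_force: [-0.4, 0.2, -0.6]
gripper_width: 0.0445
```

>>> jog_arm --pt "0 0 0 0 0 0 -0.6" --pt "0 0 0 0 0 0 -0.6" --pt "0 0 0 0 0 0 -0.6" --pt "0 0 0 0 0 0 -0.6"

```text
time: 9.23
ee_pos: [0.6129, -0.2259, 0.0699]
eef_rot: [-89.9, 0.4, -165.7]
wrist_force: [-0.3, -0.5, -1.0]
gripper_width: 0.0447
```

>>> jog_arm --pt "0 0 0.02 0 0 0 -0.6" --pt "0 0 0.035 0 0 0 -0.6" --pt "0 0 0.035 0 0 0 -0.6" --pt "-0.03 0.01 0.01 0 0 0 -0.6" --pt "-0.035 0.015 0 0 0 0 -0.6"

```text
time: 9.65
ee_pos: [0.5495, -0.2014, 0.17]
eef_rot: [-90.1, 0.4, -165.8]
wrist_force: [-0.4, -1.2, -1.2]
gripper_width: 0.0444
```

>>> jog_arm --pt "-0.034 0.024 0 0 0 0 -0.6" --pt "-0.034 0.024 0 0 0 0 -0.6" --pt "-0.025 0.028 0 0 0 0 -0.6" --pt "-0.008 0.03 0 0 0 0 -0.6" --pt "0 0.018 0 0 0 0 -0.6"

```text
time: 10.07
ee_pos: [0.4368, -0.0775, 0.1706]
eef_rot: [-89.7, 0.2, -166.3]
wrist_force: [-0.3, -0.3, -0.7]
gripper_width: 0.0448
```

>>> jog_arm --pt "0 0 0 0 0 0 -0.6" --pt "0 0 0 0 0 0 -0.6"

```text
time: 10.23
ee_pos: [0.4351, -0.0734, 0.1712]
eef_rot: [-89.7, 0.2, -165.9]
wrist_force: [0.3, -0.3, -0.8]
gripper_width: 0.0445
```

>>> jog_arm --pt "0.006 0.001 -0.01 0.2 0.2 0 -0.6" --pt "0.001 0.001 -0.02 0 0 0 -0.6" --pt "0 0.001 -0.015 0 0 0 -0.6" --pt "0 0 0 0 0 0 -0.6" --pt "0 0 0 0 0 0 -0.6"

```text
time: 10.65
ee_pos: [0.4458, -0.0744, 0.1261]
eef_rot: [-89.7, 0.2, -166.1]
wrist_force: [0.8, -0.1, -1.7]
gripper_width: 0.0446
```

```bash
python3 - <<'E'
from h import *
print(plane("top",361.2,326,.046))
sd=capture("side");crop(sd,320,220,140,105,5,"s11.png");s=read_state();print(s["ee_pos"],s["eef_rot"])
E
```

```text
[ 0.44156553 -0.07086445  0.046     ]
[ 0.44571592 -0.07456061  0.12612772] [ -89.72587281    0.22953434 -166.09821376]
```

View pics/s11.png

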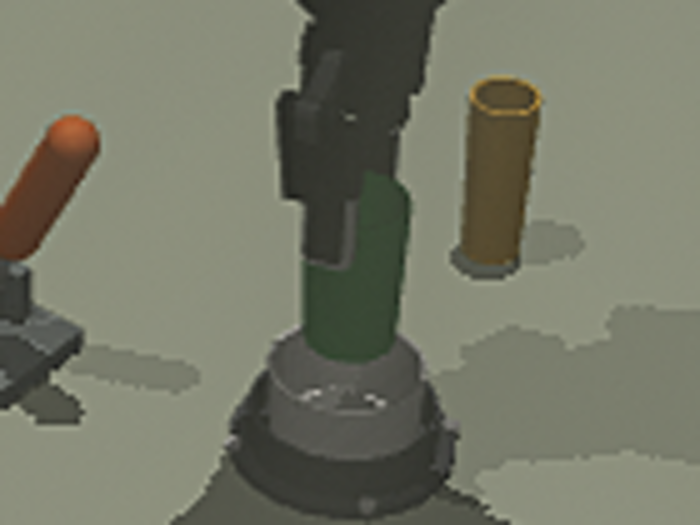

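>>> jog_arm --pt "-0.003 0.004 -0.008 0.2 0.2 0 -0.6" --pt "0 0.001 -0.013 0 0 0 -0.6" --pt "0 0 -0.012 0 0 0 -0.6" --pt "0 0 -0.005 0 0 0 -0.6" --pt "0 0 0 0 0 0 -0.6"

```text
time: 11.12
ee_pos: [0.4451, -0.0712, 0.089]
eef_rot: [-89.8, 0.4, -166.3]
wrist_force: [0.1, 0.6, -1.0]
gripper_width: 0.0446
```

```bash
python3 - <<'E'
from h import *
sd=capture("side");crop(sd,320,220,140,105,5,"s12.png");s=read_state();print(s["ee_pos"],s["eef_rot"],s["wrist_force"])
E
```

```text
[ 0.44524189 -0.07120093  0.08936866] [ -89.8060642     0.37484338 -166.31456697] [-0.61678166  0.87646916 -1.47005367]
```

View pics/s12.png

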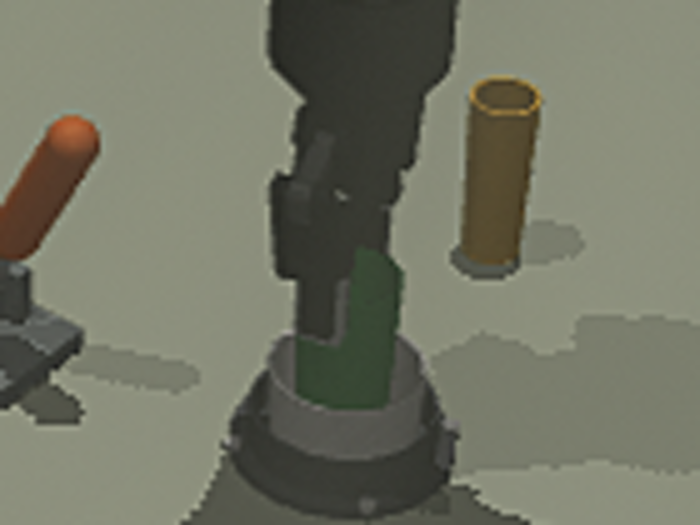

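>>> jog_arm --pt "-0.002 0 -0.005 0.1 0.3 0 -0.6" --pt "0 0 -0.004 0 0 0 -0.6" --pt "0 0 -0.002 0 0 0 -0.6" --pt "0 0 0 0 0 0 -0.6"

```text
time: 11.5
ee_pos: [0.445, -0.0715, 0.0796]
eef_rot: [-89.9, 0.3, -166.3]
wrist_force: [0.2, 1.2, 1.1]
gripper_width: 0.0445
```

>>> jog_arm --pt "0 0 -0.001 0 0 0 -0.6" --pt "0 0 0 0 0 0 1" --pt "0 0 0 0 0 0 1" --pt "0 0 0 0 0 0 1" --pt "0 0 0 0 0 0 1"

```text
time: 11.92
ee_pos: [0.4468, -0.0717, 0.0803]
eef_rot: [-89.7, 0.4, -166.3]
wrist_force: [0.4, -0.5, -0.4]
gripper_width: 0.0853
```

>>> jog_arm --pt "0 0 0.015 0 0 0 1" --pt "0 0 0.03 0 0 0 1" --pt "0 0 0.04 0 0 0 1" --pt "0 -0.03 0.03 0 0 0 1" --pt "0.004 -0.038 0.01 0 0 0 1"

```text
time: 12.33
ee_pos: [0.4464, -0.1316, 0.2066]
eef_rot: [-90.3, -0.0, -165.4]
wrist_force: [1.7, 0.4, -1.0]
gripper_width: 0.0856
```

>>> jog_arm --pt "0.006 -0.038 0 0 0 0 1" --pt "0.006 -0.03 0 0 0 0 1" --pt "0 -0.018 0 0 0 0 1" --pt "0 0 0 0 0 0 1" --pt "0 0 0 0 0 0 1"

```text
time: 12.75
ee_pos: [0.4606, -0.2318, 0.2124]
eef_rot: [-89.6, 0.4, -166.0]
wrist_force: [0.6, 1.0, 0.0]
gripper_width: 0.085
```

```bash
python3 - <<'E'
from h import *
t=capture("top");sd=capture("side");crop(sd,320,180,180,150,4,"s13.png");crop(t,320,230,150,140,4,"t13.png");s=read_state();print(s["ee_pos"],s["eef_rot"])
E
```

```text
[ 0.46038127 -0.23057534  0.21220114] [ -89.61271513    0.36243154 -165.8847292 ]
```

View pics/s13.png

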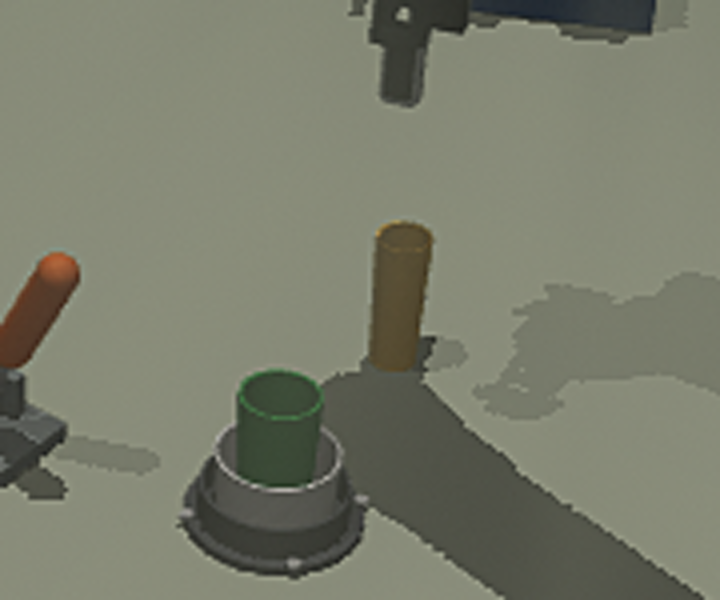

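View pics/t13.png

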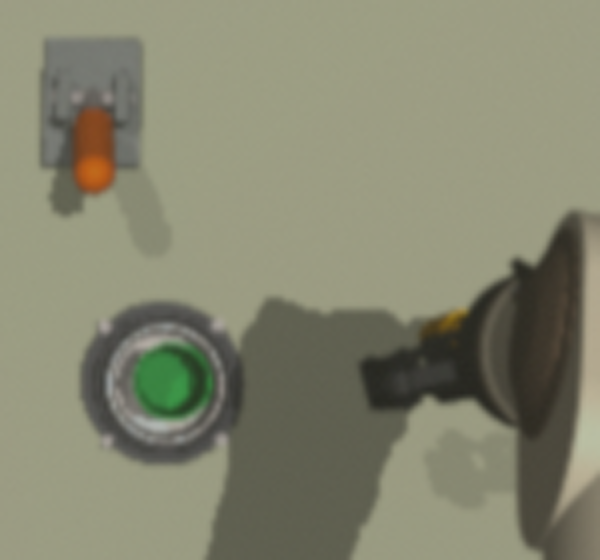

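```bash
python3 - <<'E'
from h import *
for r in(.034,.042,.049):
  for z in(.015,.02,.025,.03): print(r,z,proj("side",(.460-.25*r,-.365+.967*r,z)))
print("green rim",plane("top",363.5,325.25,.082), "side", plane("side",320+280/4,180+396/4,.082))
print("d side", plane("side",320+404/4,180+238/4,.088))
E
```

```text
0.034 0.015 [443.02167184 250.29398817]
0.034 0.02 [443.23149371 248.60940251]
0.034 0.025 [443.4420491  246.91892759]
0.034 0.03 [443.65334187 245.22253248]
0.042 0.015 [442.17684116 251.92451667]
0.042 0.02 [442.38601218 250.23613037]
0.042 0.025 [442.59591736 248.54181817]
0.042 0.03 [442.80656055 246.8415488 ]
0.049 0.015 [441.43212764 253.36181841]
0.049 0.02 [441.6407153  251.67010045]
0.049 0.025 [441.85003761 249.97242424]
0.049 0.03 [442.06009845 248.26875826]
green rim [ 0.44379805 -0.07441383  0.082     ] side [ 0.43966714 -0.06974579  0.082     ]
d side [ 0.46522631 -0.23841256  0.088     ]
```

Green (rim top px 363,325) is nested and upright. Yellow next.

>>> jog_arm --pt "0.004 -0.006 -0.015 0.3 0.4 0 1" --pt "0 -0.002 -0.03 0 0 0 1" --pt "0 -0.001 -0.025 0 0 0 1" --pt "0 0 -0.01 0 0 0 1" --pt "0 0 0 0 0 0 1"

```text
time: 13.27
ee_pos: [0.4663, -0.2318, 0.1312]
eef_rot: [-90.0, 0.2, -165.2]
wrist_force: [-0.1, -0.2, -0.0]
gripper_width: 0.0857
```

```bash
python3 - <<'E'
from h import *
t=capture("top");sd=capture("side");crop(sd,360,150,120,130,5,"s14.png");crop(t,380,270,100,80,6,"t14.png");s=read_state();print(s["ee_pos"],s["eef_rot"])
E
```

```text
[ 0.46750481 -0.2323739   0.133137  ] [ -89.87427918    0.30524449 -165.24185423]
```

View pics/s14.png

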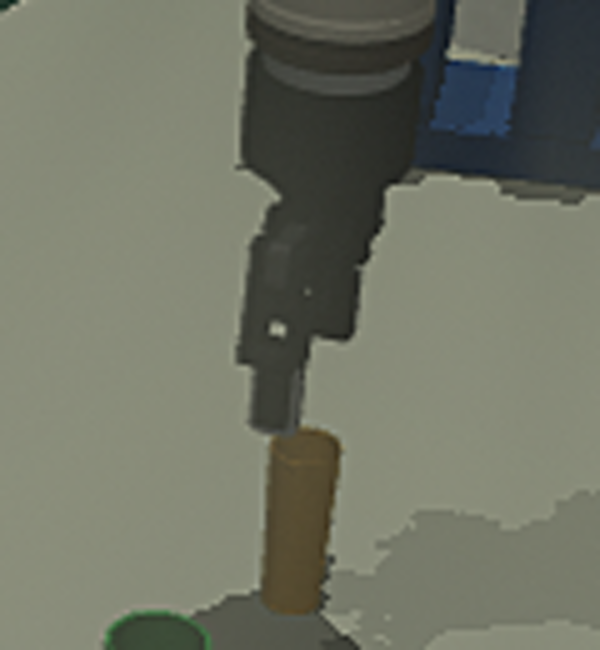

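View pics/t14.png

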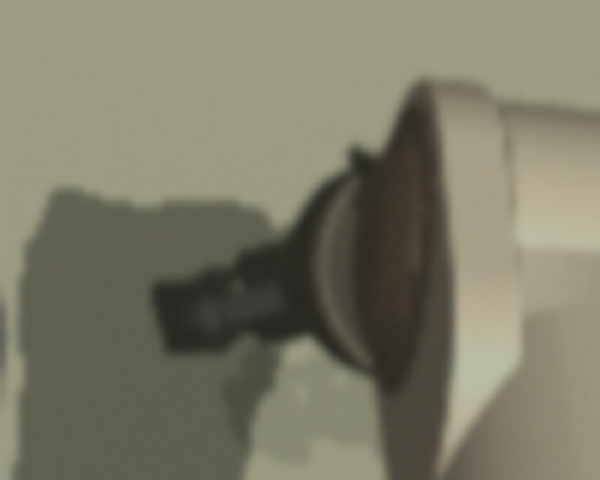

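>>> jog_arm --pt "0 -0.009 -0.005 0.2 0.3 0 1" --pt "0 -0.001 -0.015 0 0 0 1" --pt "0 -0.001 -0.014 0 0 0 1" --pt "0 0 -0.006 0 0 0 1" --pt "0 0 0 0 0 0 1"

```text
time: 13.78
ee_pos: [0.472, -0.2467, 0.0969]
eef_rot: [-89.7, 0.4, -165.2]
wrist_force: [-0.2, -0.1, -0.0]
gripper_width: 0.0854
```

>>> jog_arm --pt "0 0 0 0 0 0 1"

```text
time: 13.87
ee_pos: [0.4721, -0.2469, 0.0969]
eef_rot: [-89.7, 0.4, -165.2]
wrist_force: [0.5, 0.4, -0.1]
gripper_width: 0.0854
```

>>> jog_arm --pt "-0.004 0.004 -0.006 0.2 0.3 0 1" --pt "0 0.001 -0.005 0 0 0 1" --pt "0 0 0 0 0 0 1" --pt "0 0 0 0 0 0 1"

```text
time: 14.2
ee_pos: [0.4683, -0.2418, 0.0862]
eef_rot: [-89.9, 0.2, -165.2]
wrist_force: [0.3, -0.1, 0.6]
gripper_width: 0.0852
```

>>> jog_arm --pt "0 0 0 0 0 0 -0.8" --pt "0 0 0 0 0 0 -0.8" --pt "0 0 0 0 0 0 -0.8" --pt "0 0 0 0 0 0 -0.8" --pt "0 0 0 0 0 0 -0.8"

```text
time: 14.62
ee_pos: [0.469, -0.2418, 0.0871]
eef_rot: [-89.9, 0.3, -165.2]
wrist_force: [-0.5, -0.1, -0.0]
gripper_width: 0.0322
```

>>> jog_arm --pt "0 0 0 0 0 0 -0.8" --pt "0 0 0 0 0 0 -0.8" --pt "0 0 0 0 0 0 -0.8"

```text
time: 14.87
ee_pos: [0.4689, -0.2418, 0.0871]
eef_rot: [-89.9, 0.3, -165.2]
wrist_force: [-0.2, 0.7, -0.5]
gripper_width: 0.0322
```

```bash
python3 - <<'E'
from h import *
sd=capture("side");crop(sd,360,150,120,130,5,"s15.png");s=read_state();print(s["ee_pos"],s["eef_rot"])
E
```

```text
[ 0.46889105 -0.2418264   0.08706399] [ -89.85479014    0.273149   -165.15541839]
```

View pics/s15.png

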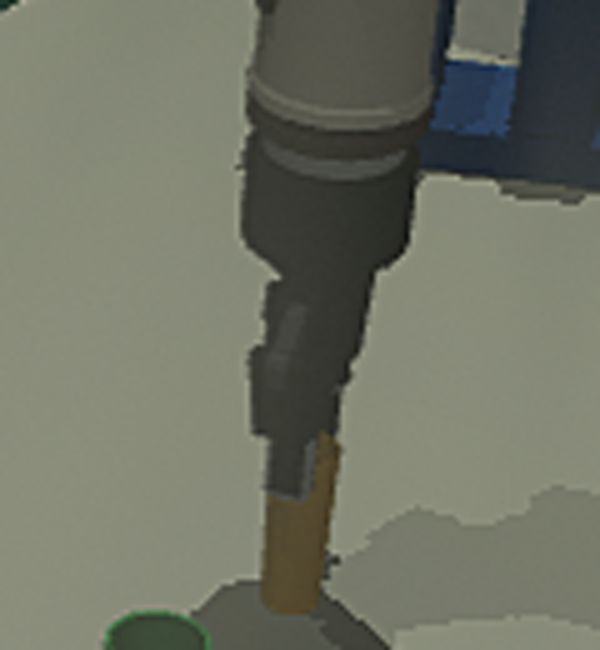

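```bash
python3 - <<'E'
from h import *
for r in(.017,.031):
  for z in(.06,.065,.07,.075): print(r,z,proj("side",(.469-.25*r,-.242+.967*r,z)))
E
```

```text
0.017 0.06 [417.29889663 251.95728906]
0.017 0.065 [417.47354739 250.17656876]
0.017 0.07 [417.64884476 248.38925583]
0.017 0.075 [417.82479231 246.59531358]
0.031 0.06 [415.53960171 255.00084401]
0.031 0.065 [415.71226121 253.21270461]
0.031 0.07 [415.88556464 251.41789638]
0.031 0.075 [416.05951561 249.61638193]
```

>>> jog_arm --pt "0 0 0 0 0 0 -0.4" --pt "0 0 0 0 0 0 -0.4" --pt "-0.001 0 0.003 0 0.2 0 -0.4" --pt "0 0 0 0 0 0 -0.8" --pt "0 0 0 0 0 0 -0.8"

```text
time: 15.33
ee_pos: [0.4674, -0.2417, 0.0901]
eef_rot: [-89.9, 0.0, -165.2]
wrist_force: [0.4, -0.8, -1.4]
gripper_width: 0.0323
```

>>> jog_arm --pt "0 0 0 0 0 0 -0.8" --pt "0 0 0 0 0 0 -0.8" --pt "0 0 0 0 0 0 -0.8"

```text
time: 15.58
ee_pos: [0.4673, -0.2417, 0.09]
eef_rot: [-90.0, 0.0, -165.2]
wrist_force: [-0.4, -0.1, -1.2]
gripper_width: 0.0322
```

>>> jog_arm --pt "0 0 0.02 0 0 0 -0.8" --pt "0 0 0.035 0 0 0 -0.8" --pt "0 0 0.035 0 0 0 -0.8" --pt "0 0.015 0.025 0 0 0 -0.8" --pt "-0.004 0.03 0 0 0 0 -0.8"

```text
time: 16.0
ee_pos: [0.4605, -0.2002, 0.2064]
eef_rot: [-90.2, -0.2, -165.6]
wrist_force: [1.3, 0.0, -1.3]
gripper_width: 0.0321
```

>>> jog_arm --pt "-0.004 0.035 0 0 0 0 -0.8" --pt "-0.004 0.035 0 0 0 0 -0.8" --pt "-0.004 0.025 0 0 0 0 -0.8" --pt "0 0.01 0 0 0 0 -0.8" --pt "0 0 0 0 0 0 -0.8"

```text
time: 16.42
ee_pos: [0.4485, -0.0876, 0.21]
eef_rot: [-89.9, 0.1, -165.5]
wrist_force: [-0.2, -0.1, -2.8]
gripper_width: 0.0321
```

```bash
python3 - <<'E'
from h import *
sd=capture("side");crop(sd,320,200,120,130,5,"s16.png");s=read_state();print(s["ee_pos"],s["eef_rot"])
E
```

```text
[ 0.44857156 -0.08867135  0.20993809] [-8.99010685e+01  8.33709899e-02 -1.65509623e+02]
```

View pics/s16.png

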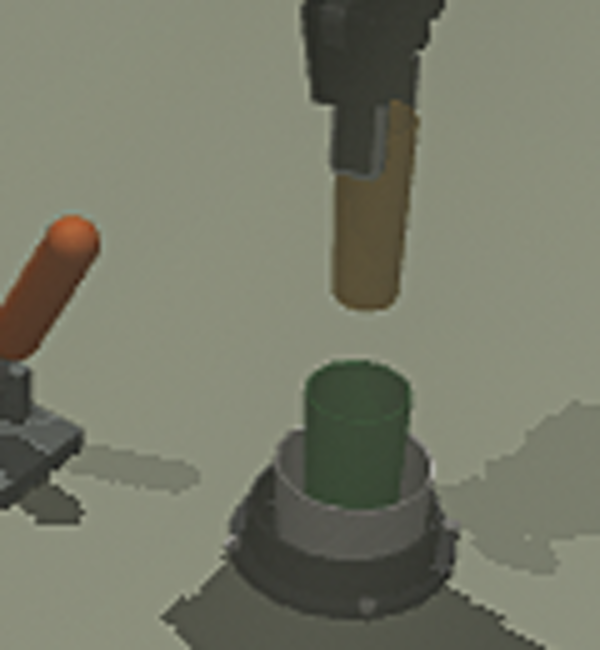

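>>> jog_arm --pt "-0.007 0.015 0 0 0 0 -0.8" --pt "0 0.001 -0.01 0 0 0 -0.8" --pt "0 0 -0.01 0 0 0 -0.8" --pt "0 0 0 0 0 0 -0.8" --pt "0 0 0 0 0 0 -0.8"

```text
time: 16.88
ee_pos: [0.4419, -0.078, 0.1877]
eef_rot: [-89.8, 0.1, -166.0]
wrist_force: [0.2, 0.1, -1.1]
gripper_width: 0.0325
```

>>> jog_arm --pt "0 0 0 0 0 0 -0.8"

```text
time: 16.97
ee_pos: [0.4416, -0.0787, 0.1872]
eef_rot: [-89.9, -0.0, -166.0]
wrist_force: [1.2, -0.4, -1.0]
gripper_width: 0.0322
```

>>> jog_arm --pt "0 0.006 0 0 0 0 -0.8" --pt "0 0 0 0 0 0 -0.8" --pt "0 0 0 0 0 0 -0.8"

```text
time: 17.22
ee_pos: [0.4419, -0.0735, 0.1871]
eef_rot: [-89.9, -0.0, -166.2]
wrist_force: [-0.7, -0.2, -1.2]
gripper_width: 0.0325
```

```bash
python3 - <<'E'
from h import *
sd=capture("side");crop(sd,320,200,120,130,5,"s17.png");s=read_state();print(s["ee_pos"],s["eef_rot"])
E
```

```text
[ 0.44197631 -0.07326336  0.18715108] [-8.99315487e+01 -1.95624570e-03 -1.66187590e+02]
```

View pics/s17.png

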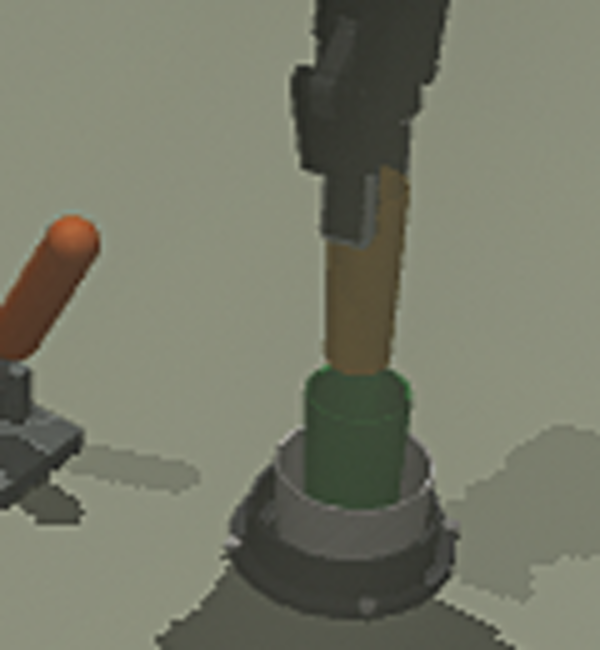

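>>> jog_arm --pt "0 0 -0.006 0 0 0 -0.8" --pt "0 0.001 -0.008 0 0 0 -0.8" --pt "0 0.001 -0.008 0 0 0 -0.8" --pt "0 0 0 0 0 0 -0.8" --pt "0 0 0 0 0 0 -0.8"

```text
time: 17.68
ee_pos: [0.4422, -0.0712, 0.1631]
eef_rot: [-89.9, 0.0, -166.2]
wrist_force: [0.4, 0.5, -0.7]
gripper_width: 0.0321
```

```bash
python3 - <<'E'
from h import *
sd=capture("side");crop(sd,320,200,120,130,5,"s18.png");s=read_state();print(s["ee_pos"],s["eef_rot"],s["wrist_force"])
E
```

```text
[ 0.44196694 -0.07116832  0.16302132] [-8.98975247e+01  1.84941194e-02 -1.66185629e+02] [ 0.19503403 -0.30119784 -1.26793382]
```

View pics/s18.png

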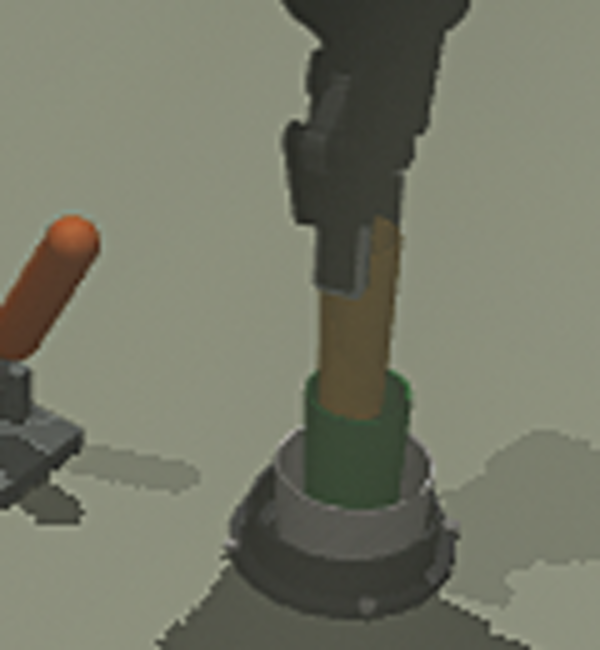

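Yellow's foot has entered green's mouth (px about 390,282). Continuing down, 2 mm to the right.

>>> jog_arm --pt "0 -0.002 -0.006 0 0 0 -0.8" --pt "0 0 -0.01 0 0 0 -0.8" --pt "0 0 -0.01 0 0 0 -0.8" --pt "0 0 0 0 0 0 -0.8" --pt "0 0 0 0 0 0 -0.8"

```text
time: 18.15
ee_pos: [0.4421, -0.0736, 0.1342]
eef_rot: [-89.9, 0.0, -166.2]
wrist_force: [0.7, 0.3, -0.7]
gripper_width: 0.0322
```

>>> jog_arm --pt "0 0 -0.006 0 0 0 -0.8" --pt "0 0 -0.008 0 0 0 -0.8" --pt "0 0 -0.006 0 0 0 -0.8" --pt "0 0 0 0 0 0 -0.8"

```text
time: 18.48
ee_pos: [0.4422, -0.0736, 0.1122]
eef_rot: [-89.9, 0.0, -166.2]
wrist_force: [-0.6, 0.5, -1.2]
gripper_width: 0.0323
```

>>> jog_arm --pt "0 0 -0.004 0 0 0 -0.8" --pt "0 0 -0.003 0 0 0 -0.8" --pt "0 0 -0.001 0 0 0 -0.8" --pt "0 0 0 0 0 0 -0.8"

```text
time: 18.82
ee_pos: [0.4421, -0.0733, 0.1029]
eef_rot: [-89.9, 0.0, -166.2]
wrist_force: [-0.1, 1.0, -1.1]
gripper_width: 0.0324
```

```bash
python3 - <<'E'
from h import *
sd=capture("side");crop(sd,320,200,120,130,5,"s19.png");s=read_state();print(s["ee_pos"],s["eef_rot"],s["wrist_force"])
E
```

```text
[ 0.44218151 -0.07336385  0.10305698] [-8.99174209e+01  2.41442964e-02 -1.66195523e+02] [-1.11002284  0.42430974 -1.81589758]
```

View pics/s19.png

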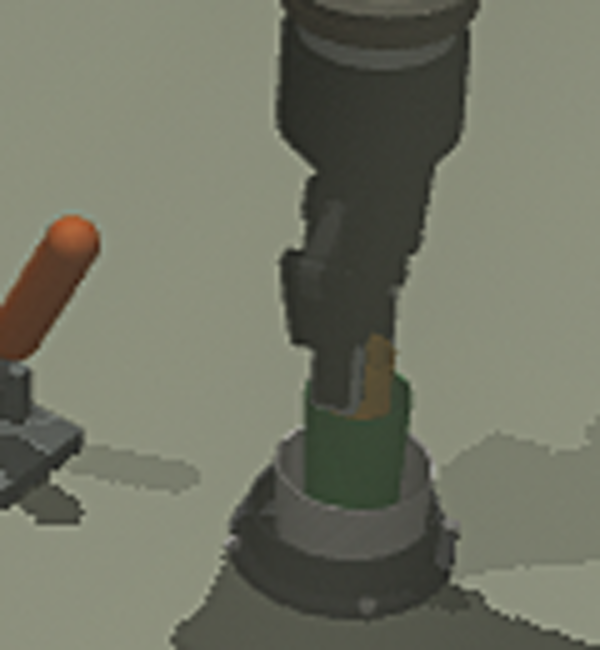

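>>> jog_arm --pt "0 0 -0.002 0 0 0 -0.8" --pt "0 0 0 0 0 0 -0.8" --pt "0 0 0 0 0 0 -0.8"

```text
time: 19.12
ee_pos: [0.4428, -0.0735, 0.1014]
eef_rot: [-89.9, 0.1, -166.2]
wrist_force: [-0.6, 0.8, -1.0]
gripper_width: 0.0324
```

>>> jog_arm --pt "0 0 -0.001 0 0 0 -0.8" --pt "0 0 0 0 0 0 -0.8" --pt "0 0 0 0 0 0 -0.15" --pt "0 0 0 0 0 0 -0.1" --pt "0 0 0 0 0 0 0"

```text
time: 19.53
ee_pos: [0.4441, -0.0737, 0.1016]
eef_rot: [-89.8, 0.2, -166.2]
wrist_force: [-0.5, 0.0, -0.4]
gripper_width: 0.0429
```

>>> jog_arm --pt "0 0 0.01 0 0 0 0.2" --pt "0 0 0.03 0 0 0 0.2" --pt "0 0 0.035 0 0 0 0.2" --pt "0 0 0.035 0 0 0 0.2" --pt "-0.01 0.02 0.01 0 0 0 0.2"

```text
time: 19.95
ee_pos: [0.4317, -0.0542, 0.2249]
eef_rot: [-90.2, -0.1, -166.3]
wrist_force: [1.5, 0.3, -0.5]
gripper_width: 0.0513
```

>>> jog_arm --pt "0.01 0.04 0.01 0 0 0 0.2" --pt "0.01 0.04 0.01 0 0 0 0.2" --pt "0.02 0.035 0 0 0 0 0.2" --pt "0.02 0.02 0 0 0 0 0.2" --pt "0 0 0 0 0 0 0.2"

```text
time: 20.37
ee_pos: [0.4926, 0.0865, 0.2551]
eef_rot: [-89.8, 0.5, -166.6]
wrist_force: [0.6, -0.3, 0.7]
gripper_width: 0.0511
```

```bash
python3 - <<'E'
from h import *
t=capture("top");sd=capture("side");crop(sd,220,180,220,165,3.6,"s20.png");crop(t,140,220,260,160,3,"t20.png");s=read_state();print(s["ee_pos"],s["eef_rot"],s["joints"])
E
```

```text
[0.48979986 0.0829908  0.25387444] [ -89.68447755    0.23199922 -166.74123223] [  29.1545247    16.20835778  -48.95910656  109.70465617   14.44787003
   60.08571782 -102.67049795]
```

View pics/s20.png

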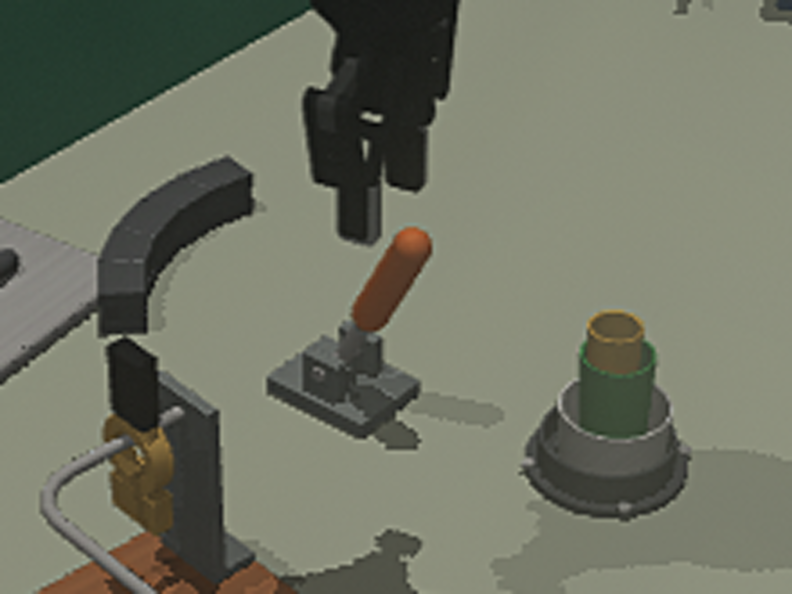

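View pics/t20.png

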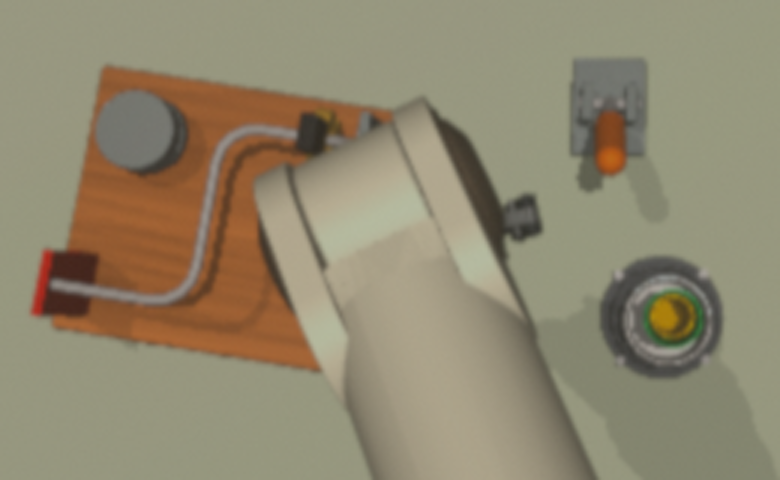

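Stack a/c/d is nested and upright. Next I'll turn the gripper for the ring tab.

>>> jog_arm --pt "0.005 0.006 0 0 0 -7 0.4" --pt "0.005 0.006 0 0 0 -7 0.4" --pt "0.005 0.006 0 0 0 -7 0.4" --pt "0.005 0.006 0 0 0 -7 0.4" --pt "0.005 0.006 0 0 0 -7 0.4"

```text
time: 20.88
ee_pos: [0.5099, 0.1035, 0.2527]
eef_rot: [-89.2, -0.2, 157.3]
wrist_force: [-0.8, 0.8, 0.0]
gripper_width: 0.0598
```

>>> jog_arm --pt "0.005 0.006 0 0 0 -7 0.4" --pt "0.005 0.006 0 0 0 -7 0.4" --pt "0.005 0.006 0 0 0 -7 0.4" --pt "0.005 0.006 0 0 0 -7 0.4" --pt "0.005 0.006 0 0 0 -7 0.4"

```text
time: 21.3
ee_pos: [0.5175, 0.1124, 0.2418]
eef_rot: [-87.9, -1.3, 137.6]
wrist_force: [-0.3, -0.3, -1.7]
gripper_width: 0.0599
```

```bash
python3 - <<'E'
from h import *
s=read_state();print(s["ee_pos"],s["eef_rot"],s["joints"])
E
```

```text
[0.51752607 0.11239553 0.24181717] [-87.85120573  -1.31547798 137.62360563] [ -16.46335955   16.4879048     1.52883251  105.29186253   -0.43807164
   60.74535461 -147.11706217]
```

The last joint is at its range end that way, so I'm turning the other way (+124°) to the equivalent across-tab grasp.

>>> jog_arm --pt "0 0 0.005 0.7 -2.4 5 0.4" --pt "0.003 0.004 0.002 0 0 7 0.4" --pt "0.003 0.004 0 0 0 7 0.4" --pt "0.003 0.004 0 0 0 7 0.4" --pt "0.003 0.004 0 0 0 7 0.4"

```text
time: 21.72
ee_pos: [0.5244, 0.1222, 0.2489]
eef_rot: [-89.6, 0.1, 171.2]
wrist_force: [0.6, -0.6, 0.6]
gripper_width: 0.0595
```

>>> jog_arm --pt "0.003 0.004 0 0 0 7 0.4" --pt "0.003 0.004 0 0 0 7 0.4" --pt "0.003 0.004 0 0 0 7 0.4" --pt "0.003 0.004 0 0 0 7 0.4" --pt "0.003 0.004 0 0 0 7 0.4"

```text
time: 22.13
ee_pos: [0.5354, 0.1325, 0.2493]
eef_rot: [-89.6, -0.3, -153.1]
wrist_force: [0.2, -0.2, 0.3]
gripper_width: 0.0594
```

```bash
python3 - <<'E'
from h import *
s=read_state();print(s["ee_pos"],s["eef_rot"],s["joints"])
E
```

```text
[0.53538242 0.13252549 0.24925575] [ -89.60362006   -0.3129915  -153.07279197] [ -8.92875688  17.21046792  -9.72195542 103.37756969   3.81675377
  59.94979909 -83.22171456]
```

Good. 55° to go.

>>> jog_arm --pt "0.005 0.008 0 0 0 7 0.4" --pt "0.005 0.008 0 0 0 7 0.4" --pt "0.005 0.008 0 0 0 7 0.4" --pt "0.005 0.008 0 0 0 7 0.4" --pt "0.005 0.008 0 0 0 7 0.4"

```text
time: 22.55
ee_pos: [0.5573, 0.1605, 0.2495]
eef_rot: [-89.8, -0.7, -117.3]
wrist_force: [-0.2, 0.1, 0.1]
gripper_width: 0.0597
```

>>> jog_arm --pt "0.005 0.008 0 0 0 7 0.4" --pt "0.005 0.006 0 0 0 7 0.4" --pt "0.002 0.004 0 0 0 4 0.4" --pt "0 0 0 0 0 0 0.4" --pt "0 0 0 0 0 0 0.4"

```text
time: 22.97
ee_pos: [0.5672, 0.1695, 0.2492]
eef_rot: [-90.1, -0.9, -98.8]
wrist_force: [-0.2, -0.3, 0.3]
gripper_width: 0.0597
```

```bash
python3 - <<'E'
from h import *
s=read_state();print(s["ee_pos"],s["eef_rot"],s["joints"])
E
```

```text
[0.56718667 0.16948756 0.24923691] [-90.13256319  -0.86287973 -98.7893436 ] [ -4.54216809  22.28828783 -19.3885229   97.1912516    8.91264993
  62.523593   -35.58285381]
```

>>> jog_arm --pt "0.008 0.02 -0.01 0.8 -0.2 0.4 0.4" --pt "0 0.002 -0.015 0 0 0 0.4" --pt "0 0 -0.01 0 0 0 0.4" --pt "0 0 0 0 0 0 0.4" --pt "0 0 0 0 0 0 0.4"

```text
time: 23.38
ee_pos: [0.5745, 0.1837, 0.214]
eef_rot: [-90.1, -0.2, -99.5]
wrist_force: [0.8, -0.7, -0.0]
gripper_width: 0.06
```

```bash
python3 - <<'E'
from h import *
t=capture("top");sd=capture("side");crop(sd,180,170,140,120,5,"s21.png");crop(t,200,220,120,90,6,"t21.png");s=read_state();print(s["ee_pos"],s["eef_rot"])
E
```

```text
[0.57477009 0.18390961 0.21436349] [-90.04913682  -0.19929856 -99.43131991]
```

View pics/s21.png

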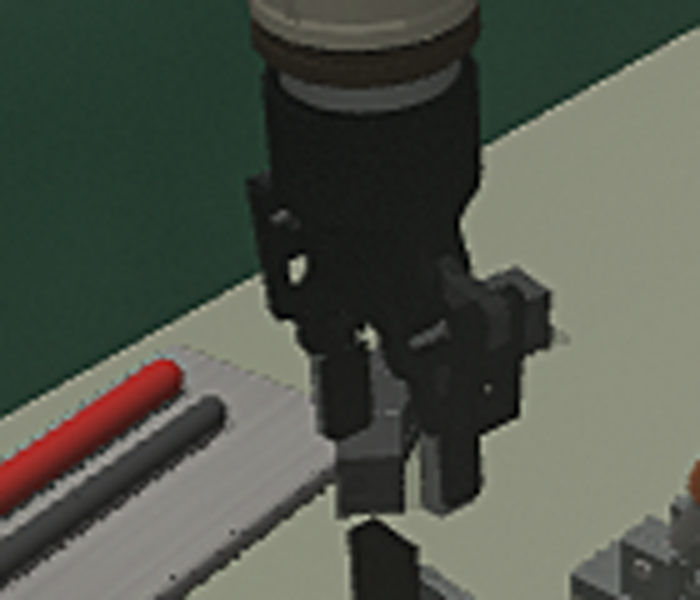

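View pics/t21.png

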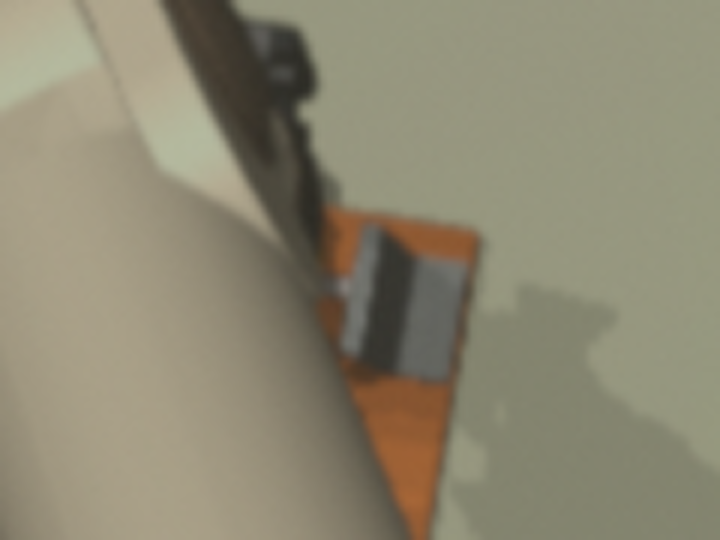

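>>> jog_arm --pt "0.001 0.008 -0.004 0 0 1 0.4" --pt "0 0.001 -0.012 0 0 0 0.4" --pt "0 0 -0.01 0 0 0 0.4" --pt "0 0 0 0 0 0 0.4" --pt "0 0 0 0 0 0 0.4"

```text
time: 23.9
ee_pos: [0.5767, 0.194, 0.1878]
eef_rot: [-89.9, -0.1, -98.4]
wrist_force: [-0.2, -0.1, 0.2]
gripper_width: 0.0601
```

```bash
python3 - <<'E'
from h import *
sd=capture("side");crop(sd,180,190,140,120,5,"s22.png");s=read_state();print(s["ee_pos"],s["eef_rot"])
E
```

```text
[0.57642301 0.19386852 0.18760277] [-89.90807649  -0.13428498 -98.38389811]
```

View pics/s22.png

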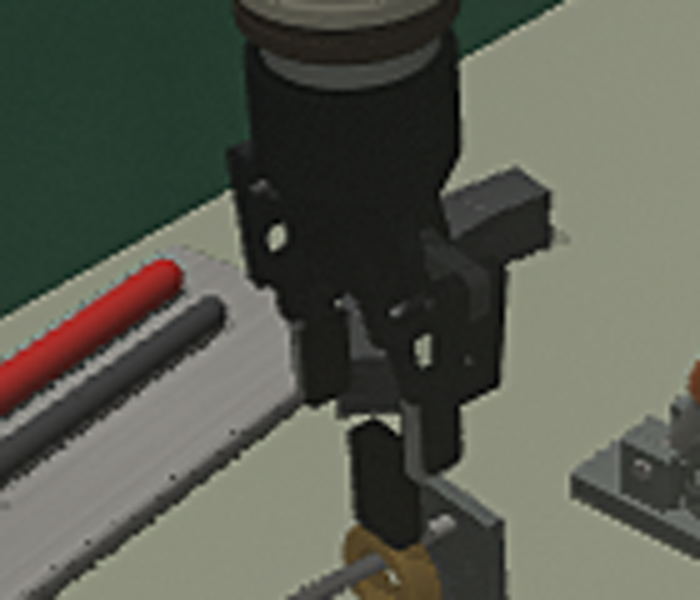

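>>> jog_arm --pt "-0.001 -0.002 -0.006 0 0 0 0.4" --pt "0 0 -0.01 0 0 0 0.4" --pt "0 0 -0.008 0 0 0 0.4" --pt "0 0 0 0 0 0 0.4" --pt "0 0 0 0 0 0 0.4"

```text
time: 24.37
ee_pos: [0.5753, 0.1913, 0.161]
eef_rot: [-89.9, -0.1, -98.4]
wrist_force: [-0.6, -0.4, 0.1]
gripper_width: 0.0598
```

```bash
python3 - <<'E'
from h import *
sd=capture("side");crop(sd,180,190,140,120,5,"s23.png");s=read_state();print(s["ee_pos"],s["eef_rot"],s["wrist_force"])
E
```

```text
[0.57517467 0.19110507 0.16093281] [-89.92515636  -0.16524445 -98.41327241] [-0.06557992 -0.81993733  0.06988207]
```

View pics/s23.png

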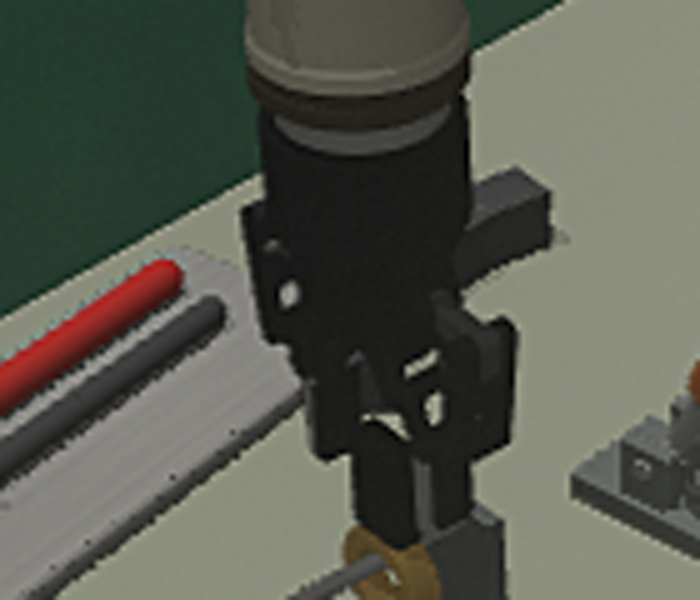

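Tab is between the fingers. Closing.

>>> jog_arm --pt "0 0 -0.002 0 0 0 -0.8" --pt "0 0 0 0 0 0 -0.8" --pt "0 0 0 0 0 0 -0.8" --pt "0 0 0 0 0 0 -0.8" --pt "0 0 0 0 0 0 -0.8" --squeeze 60

```text
time: 24.83
ee_pos: [0.5746, 0.1915, 0.1595]
eef_rot: [-90.0, -0.2, -98.4]
wrist_force: [0.6, 0.2, -2.4]
gripper_width: 0.027
```

>>> jog_arm --pt "0 0 0 0 0 0 -0.8" --pt "0 0 0 0 0 0 -0.8"

```text
time: 25.0
ee_pos: [0.5746, 0.1915, 0.1594]
eef_rot: [-90.0, -0.2, -98.4]
wrist_force: [-0.4, 0.5, -0.8]
gripper_width: 0.0277
```

>>> jog_arm --pt "0 0 0.004 0 0 0 -0.8" --pt "0 0 0.004 0 0 0 -0.8" --pt "0 0 0 0 0 0 -0.8" --pt "0 0 0 0 0 0 -0.8"

```text
time: 25.33
ee_pos: [0.574, 0.191, 0.1673]
eef_rot: [-90.1, -0.2, -98.4]
wrist_force: [-0.2, -0.3, -3.6]
gripper_width: 0.0273
```

```bash
python3 - <<'E'
from h import *
sd=capture("side");crop(sd,180,190,140,120,5,"s24.png");s=read_state();print(s["ee_pos"],s["eef_rot"],s["wrist_force"],s["wrist_torque"])
E
```

```text
[0.57407173 0.19102926 0.16733318] [-90.04966199  -0.2114667  -98.407625  ] [-0.30675343  0.01371456 -2.17294022] [ 0.03442709 -0.00248915 -0.01684106]
```

View pics/s24.png

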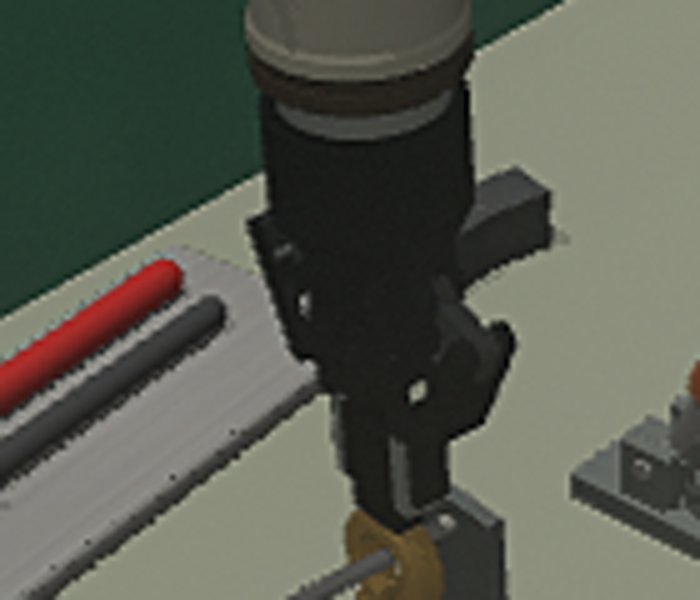

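```bash
cat > path.py <<'E'
from h import *
C=np.array([.5167,.2766]);Y=np.radians(-8.4);Rw=np.array([[np.cos(Y),-np.sin(Y)],[np.sin(Y),np.cos(Y)]])
def rodpt(s): # s mm from ry=-104 -> (x,y,heading deg relative +y)
    a=74;b=np.pi*15
    if s<a: return np.array([70,-104+s]),0.
    s-=a
    if s<b: t=s/30; return np.array([40+30*np.cos(t),-30+30*np.sin(t)]),np.degrees(t)
    s-=b
    if s<80: return np.array([40-s,0.]),90.
    s-=80
    if s<b: t=s/30; return np.array([-40-30*np.sin(t),30-30*np.cos(t)]),90-np.degrees(t)
    s-=b; return np.array([-70,30+s]),0.
def world(s):
    p,h=rodpt(s);return C+Rw@(p/1000),-98.4+h
def where():
    st=read_state();p=st["ee_pos"];ss=np.arange(0,330,.5)
    i=np.argmin([np.linalg.norm(world(s)[0]-p[:2]) for s in ss]);s=ss[i];w,yaw=world(s)
    print("s",s,"dev mm",np.round((p[:2]-w)*1000,1),"z",round(p[2],4),"yaw err",round(st["eef_rot"][2]-yaw,1),"rp",np.round(st["eef_rot"][:2],1),"q",np.round(st["joints"],0),"F",np.round(st["wrist_force"],1),"gw",round(st["gripper_width"],4))
    for d in(5,10,15,20,30,40,50):
        w2,y2=world(s+d);print(d,"shift mm",np.round((w2-p[:2])*1000,1),"turn",round(y2-st["eef_rot"][2],1))
if __name__=="__main__": where()
E
python3 path.py
```

```text
s 27.5 dev mm [-0.7  0.3] z 0.1673 yaw err -0.0 rp [-90.   -0.2] q [ -7.  29. -19. 100.  11.  54. -38.] F [-0.3  0.  -2.2] gw 0.0274
5 shift mm [1.4 4.6] turn 0.0
10 shift mm [2.2 9.6] turn 0.0
15 shift mm [ 2.9 14.5] turn 0.0
20 shift mm [ 3.6 19.5] turn 0.0
30 shift mm [ 5.1 29.3] turn 0.0
40 shift mm [ 6.5 39.2] turn 0.0
50 shift mm [ 7.8 49.2] turn 6.7
```

>>> jog_arm --pt "0.002 0.01 0 0 0 0 -0.8" --pt "0.002 0.013 0 0 0 0 -0.8" --pt "0.002 0.013 0 0 0 0 -0.8" --pt "0.001 0.009 0 0 0 0 -0.8" --pt "0 0 0 0 0 0 -0.8"

```text
time: 25.8
ee_pos: [0.5815, 0.2415, 0.1671]
eef_rot: [-90.1, -0.1, -98.4]
wrist_force: [-0.1, 0.1, -3.0]
gripper_width: 0.0268
```

```bash
python3 path.py; python3 -c "
from h import *
crop(capture('side'),180,190,140,120,5,'s25.png')"
```

```text
s 79.0 dev mm [-0.4 -0.1] z 0.1671 yaw err -9.6 rp [-90.1  -0.1] q [-11.  31. -19.  96.  12.  55. -43.] F [-0.1  0.1 -3. ] gw 0.0268
5 shift mm [-0.1  5.1] turn 19.1
10 shift mm [-1.4  9.9] turn 28.7
15 shift mm [-3.5 14.4] turn 38.2
20 shift mm [-6.4 18.6] turn 47.8
30 shift mm [-13.9  25.1] turn 66.9
40 shift mm [-23.1  28.8] turn 86.0
50 shift mm [-33.   30.4] turn 90.0
```

View pics/s25.png

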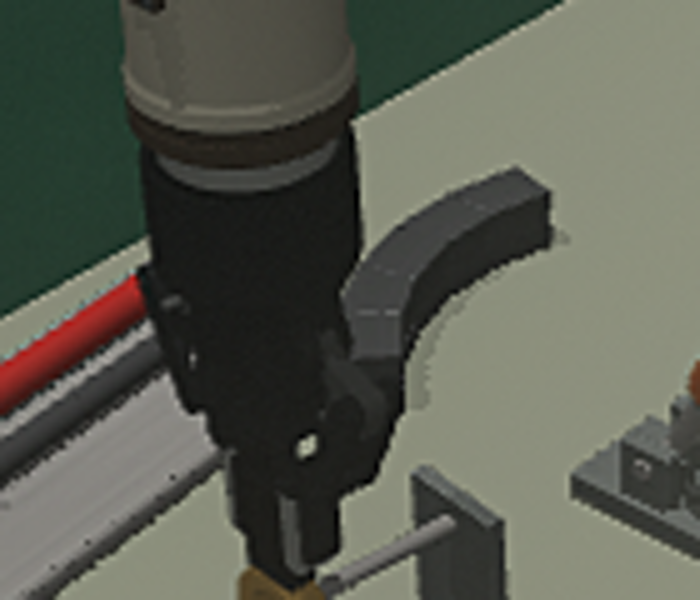

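>>> jog_arm --pt "0 0.001 0 0 0 7 -0.8" --pt "0 0.001 0 0 0 7 -0.8" --pt "0 0.003 0 0 0 7 -0.8" --pt "-0.001 0.003 0 0 0 7 -0.8" --pt "-0.001 0.002 0 0 0 0 -0.8"

```text
time: 26.27
ee_pos: [0.5787, 0.2508, 0.1658]
eef_rot: [-90.2, -0.3, -69.6]
wrist_force: [0.0, -0.3, -4.3]
gripper_width: 0.0267
```

```bash
python3 path.py
```

```text
s 89.0 dev mm [-1.3 -0.7] z 0.1658 yaw err 0.2 rp [-90.2  -0.3] q [ -8.  32. -25.  96.  16.  56. -18.] F [ 0.  -0.3 -4.3] gw 0.0267
5 shift mm [-0.8  5.2] turn 9.3
10 shift mm [-3.6  9.3] turn 18.9
15 shift mm [-7.1 12.9] turn 28.4
20 shift mm [-11.1  15.9] turn 38.0
30 shift mm [-20.3  19.6] turn 57.1
40 shift mm [-30.2  21.1] turn 61.2
50 shift mm [-40.1  22.6] turn 61.2
```

>>> jog_arm --pt "0 0.003 0.001 0.3 0 7 -0.8" --pt "-0.001 0.004 0 0 0 7 -0.8" --pt "-0.002 0.003 0 0 0 7 -0.8" --pt "-0.003 0.003 0 0 0 7 -0.8" --pt "-0.001 0.001 0 0 0 0 -0.8"

```text
time: 26.68
ee_pos: [0.5713, 0.2636, 0.1661]
eef_rot: [-90.2, -0.1, -41.6]
wrist_force: [-0.2, -0.0, -3.8]
gripper_width: 0.0271
```

```bash
python3 path.py
```

```text
s 104.0 dev mm [-0.3 -0.1] z 0.1661 yaw err -0.4 rp [-90.2  -0.1] q [ -4.  33. -32.  96.  20.  57.   5.] F [-0.2 -0.  -3.8] gw 0.0271
5 shift mm [-3.7  3.1] turn 10.0
10 shift mm [-8.1  5.3] turn 19.5
15 shift mm [-12.9   6.8] turn 29.1
20 shift mm [-17.8   7.6] turn 33.2
30 shift mm [-27.7   9.1] turn 33.2
40 shift mm [-37.6  10.5] turn 33.2
50 shift mm [-47.5  12. ] turn 33.2
```

>>> jog_arm --pt "-0.003 0.002 0.001 0 0 7 -0.8" --pt "-0.003 0.002 0 0 0 7 -0.8" --pt "-0.004 0.002 0 0 0 7 -0.8" --pt "-0.004 0.001 0 0 0 7 -0.8" --pt "-0.002 0 0 0 0 5 -0.8"

```text
time: 27.1
ee_pos: [0.5552, 0.2689, 0.1666]
eef_rot: [-90.4, -0.2, -9.3]
wrist_force: [-0.1, 0.2, -2.7]
gripper_width: 0.027
```

>>> jog_arm --pt "0 0 0 0 0 0 -0.8"

```text
time: 27.18
ee_pos: [0.5548, 0.2686, 0.1664]
eef_rot: [-90.4, -0.2, -9.4]
wrist_force: [-0.1, -0.1, -2.8]
gripper_width: 0.0272
```

```bash
python3 path.py; python3 -c "
from h import *
crop(capture('side'),160,190,160,140,5,'s26.png')"
```

```text
s 122.0 dev mm [-0.6 -2.3] z 0.1664 yaw err -1.0 rp [-90.4  -0.2] q [  0.  34. -39.  98.  25.  58.  32.] F [-0.1 -0.1 -2.8] gw 0.0272
5 shift mm [-4.4  3.1] turn 1.0
10 shift mm [-9.3  3.8] turn 1.0
15 shift mm [-14.2   4.5] turn 1.0
20 shift mm [-19.2   5.2] turn 1.0
30 shift mm [-29.1   6.7] turn 1.0
40 shift mm [-39.    8.2] turn 1.0
50 shift mm [-48.9   9.6] turn 1.0
```

View pics/s26.png

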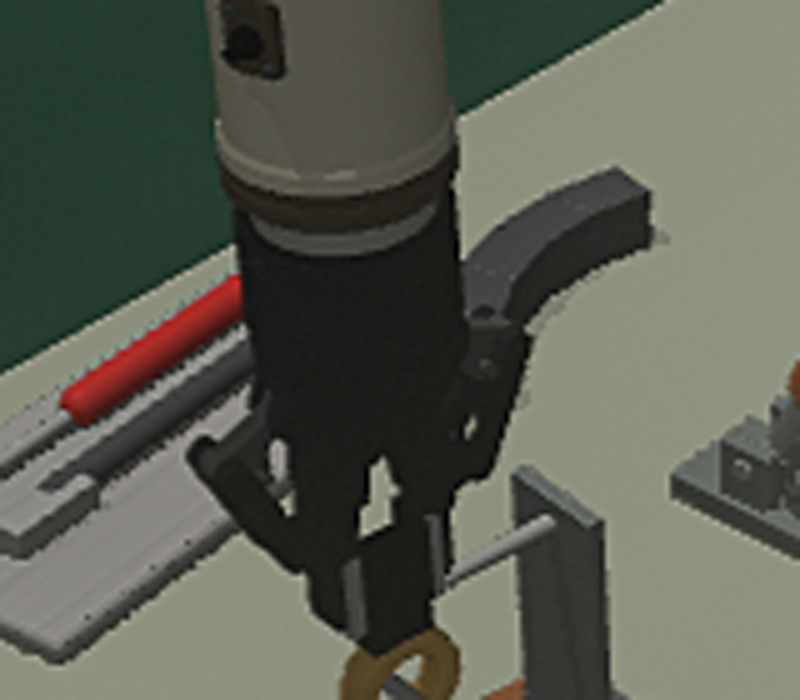

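>>> jog_arm --pt "-0.012 0.004 0.001 0.4 0 1 -0.8" --pt "-0.018 0.003 0 0 0 0 -0.8" --pt "-0.018 0.003 0 0 0 0 -0.8" --pt "-0.014 0.002 0 0 0 0 -0.8" --pt "-0.006 0 0 0 0 0 -0.8"

```text
time: 27.65
ee_pos: [0.4889, 0.278, 0.1672]
eef_rot: [-90.0, -0.2, -11.1]
wrist_force: [-0.5, 0.6, -3.1]
gripper_width: 0.027
```

>>> jog_arm --pt "0 0 0 0 0 0 -0.8" --pt "0 0 0 0 0 0 -0.8"

```text
time: 27.82
ee_pos: [0.4885, 0.2778, 0.1676]
eef_rot: [-90.0, -0.3, -11.4]
wrist_force: [-0.1, 0.5, -3.2]
gripper_width: 0.0272
```

```bash
python3 path.py; python3 -c "
from h import *
crop(capture('side'),160,220,160,140,5,'s27.png')"
```

```text
s 189.0 dev mm [-0.7 -2.8] z 0.1676 yaw err -3.0 rp [-90.   -0.3] q [ -1.  29. -41. 106.  23.  54.  27.] F [-0.1  0.5 -3.2] gw 0.0272
5 shift mm [-4.3  3.6] turn 3.0
10 shift mm [-9.2  4.3] turn 3.0
15 shift mm [-14.2   5.2] turn -2.5
20 shift mm [-18.9   6.8] turn -12.0
30 shift mm [-27.2  12.2] turn -31.1
40 shift mm [-33.4  20. ] turn -50.2
50 shift mm [-36.6  29.4] turn -69.3
```

View pics/s27.png

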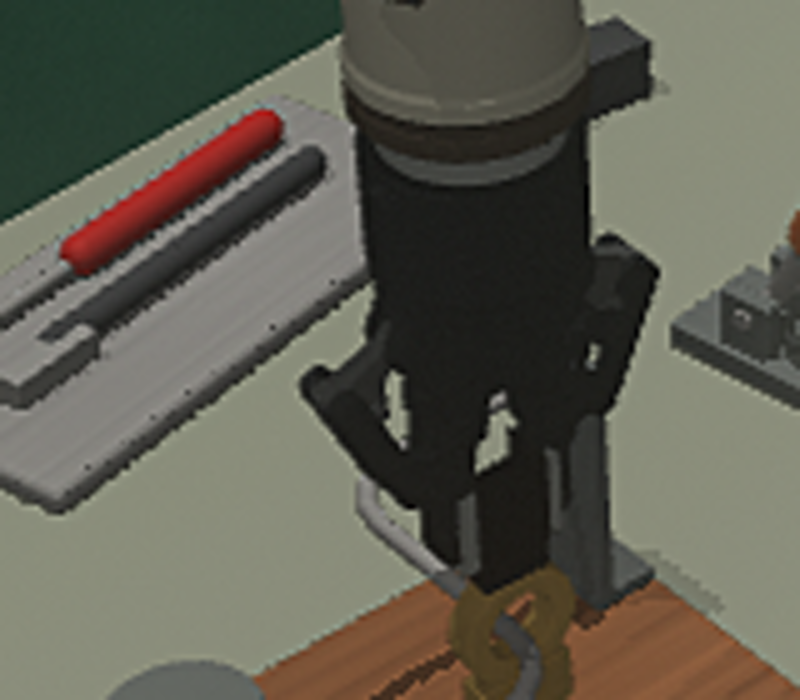

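>>> jog_arm --pt "-0.006 0.004 0 0 0 0 -0.8" --pt "-0.006 0.002 0 0 0 -3 -0.8" --pt "-0.003 0.001 0 0 0 -6 -0.8" --pt "-0.002 0.001 0 0 0 -6 -0.8" --pt "0 0 0 0 0 0 -0.8"

```text
time: 28.28
ee_pos: [0.4746, 0.2861, 0.1676]
eef_rot: [-89.9, -0.3, -27.7]
wrist_force: [0.1, 0.0, -3.6]
gripper_width: 0.0268
```

```bash
python3 path.py
```

```text
s 204.5 dev mm [0.7 3. ] z 0.1676 yaw err -12.8 rp [-89.9  -0.3] q [ -4.  27. -38. 107.  21.  53.  11.] F [ 0.1  0.  -3.6] gw 0.0268
5 shift mm [-5.4 -1.3] turn 3.3
10 shift mm [-9.8  1.1] turn -6.3
15 shift mm [-13.7   4.2] turn -15.8
20 shift mm [-17.   8.] turn -25.4
30 shift mm [-21.6  16.8] turn -44.5
40 shift mm [-23.1  26.6] turn -63.6
50 shift mm [-21.8  36.6] turn -70.7
```

>>> jog_arm --pt "-0.006 0 0 0 0 0 -0.8" --pt "-0.005 0.001 0 0 0 -7 -0.8" --pt "-0.003 0.003 0 0 0 -7 -0.8" --pt "-0.002 0.003 0 0 0 -7 -0.8" --pt "0 0.001 0 0 0 0 -0.8"

```text
time: 28.7
ee_pos: [0.4582, 0.2942, 0.1673]
eef_rot: [-89.9, -0.3, -48.9]
wrist_force: [0.1, 0.1, -3.6]
gripper_width: 0.0269
```

```bash
python3 path.py
```

```text
s 224.0 dev mm [0.4 0.5] z 0.1673 yaw err 3.2 rp [-89.9  -0.3] q [ -9.  25. -33. 108.  18.  52. -10.] F [ 0.1  0.1 -3.6] gw 0.0269
5 shift mm [-3.1  3.7] turn -12.7
10 shift mm [-5.1  8.3] turn -22.3
15 shift mm [-6.3 13.1] turn -31.8
20 shift mm [-6.7 18.1] turn -41.4
30 shift mm [-5.5 28. ] turn -49.5
40 shift mm [-4.1 37.9] turn -49.5
50 shift mm [-2.6 47.8] turn -49.5
```

>>> jog_arm --pt "-0.002 0.002 0 0 0 -7 -0.8" --pt "-0.002 0.003 0 0 0 -7 -0.8" --pt "-0.001 0.003 0 0 0 -7 -0.8" --pt "-0.001 0.004 0 0 0 -7 -0.8" --pt "0 0.003 0 0 0 -7 -0.8"

```text
time: 29.12
ee_pos: [0.452, 0.3088, 0.1666]
eef_rot: [-90.0, -0.3, -83.6]
wrist_force: [-0.2, 0.3, -2.9]
gripper_width: 0.0272
```

```bash
python3 path.py;  python3 -c "
from h import *
crop(capture('side'),160,240,160,140,5,'s28.png')"
```

```text
s 240.5 dev mm [ 0.3 -0. ] z 0.1666 yaw err -0.0 rp [-90.   -0.3] q [-17.  24. -26. 108.  14.  51. -43.] F [-0.2  0.3 -2.9] gw 0.0272
5 shift mm [-0.4  5. ] turn -9.5
10 shift mm [ 0.2 10. ] turn -14.8
15 shift mm [ 0.9 14.9] turn -14.8
20 shift mm [ 1.7 19.8] turn -14.8
30 shift mm [ 3.1 29.7] turn -14.8
40 shift mm [ 4.6 39.6] turn -14.8
50 shift mm [ 6.  49.5] turn -14.8
```

View pics/s28.png

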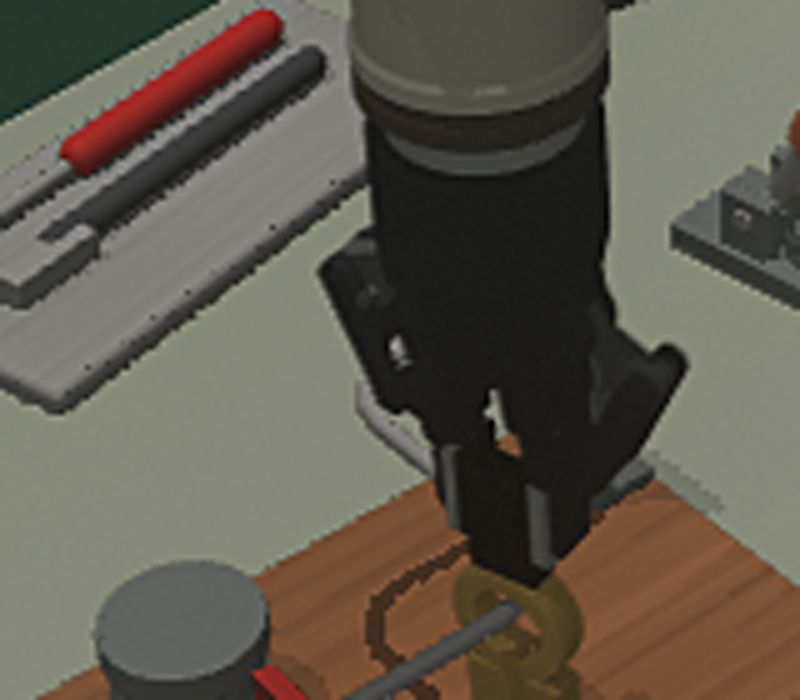

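>>> jog_arm --pt "0 0.004 0.001 0 0 -7 -0.8" --pt "0 0.01 0 0 0 -7 -0.8" --pt "0.002 0.014 0 0 0 0 -0.8" --pt "0.002 0.012 0 0 0 0 -0.8" --pt "0 0.005 0 0 0 0 -0.8"

```text
time: 29.58
ee_pos: [0.4569, 0.355, 0.1672]
eef_rot: [-90.0, -0.4, -96.5]
wrist_force: [-0.6, 0.4, -2.5]
gripper_width: 0.0271
```

>>> jog_arm --pt "0 0 0 0 0 0 -0.8"

```text
time: 29.67
ee_pos: [0.4566, 0.3571, 0.1671]
eef_rot: [-90.0, -0.3, -96.1]
wrist_force: [-0.1, -0.5, -3.4]
gripper_width: 0.0274
```

```bash
python3 path.py;  python3 -c "
from h import *
crop(capture('side'),140,280,160,140,5,'s29.png')"
```

```text
s 289.0 dev mm [-1.2  0.3] z 0.1671 yaw err 2.3 rp [-90.   -0.3] q [-23.  27. -23. 103.  13.  53. -58.] F [-0.1 -0.5 -3.4] gw 0.0274
5 shift mm [1.9 4.7] turn -2.3
10 shift mm [2.6 9.6] turn -2.3
15 shift mm [ 3.4 14.6] turn -2.3
20 shift mm [ 4.1 19.5] turn -2.3
30 shift mm [ 5.6 29.4] turn -2.3
40 shift mm [ 7.  39.3] turn -2.3
50 shift mm [ 8.5 49.2] turn -2.3
```

View pics/s29.png

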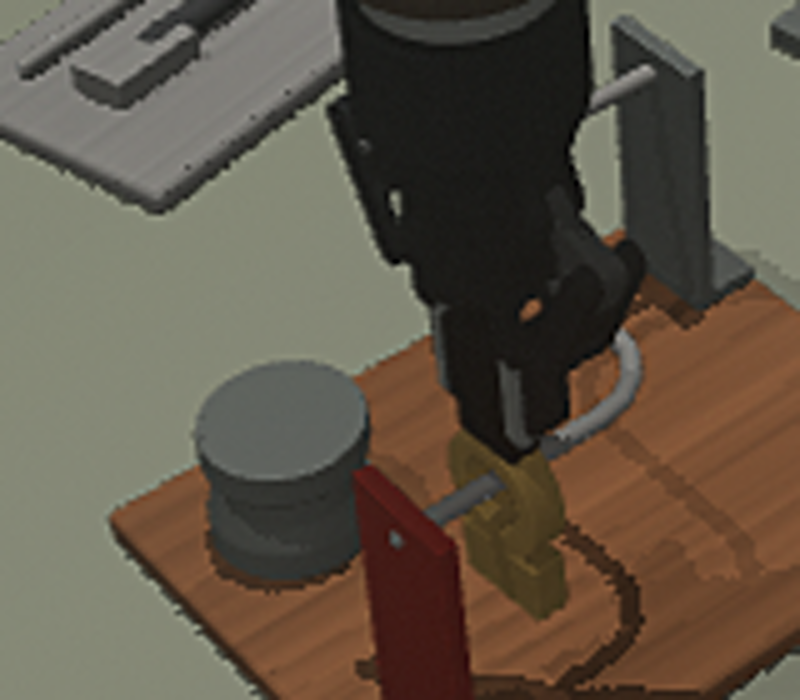

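>>> jog_arm --pt "0.001 0.006 0 0 0 -2 -0.8" --pt "0.001 0.007 0 0 0 0 -0.8" --pt "0.001 0.004 0 0 0 0 -0.8" --pt "0 0 -0.004 0 0 0 -0.8" --pt "0 0 -0.003 0 0 0 -0.8"

```text
time: 30.13
ee_pos: [0.4603, 0.3727, 0.1594]
eef_rot: [-90.0, -0.5, -97.6]
wrist_force: [-3.7, -3.3, 16.1]
gripper_width: 0.0273
```

```bash
python3 path.py
```

```text
s 305.0 dev mm [0.2 0.1] z 0.1594 yaw err 0.8 rp [-90.   -0.5] q [-24.  29. -23. 102.  14.  53. -61.] F [-3.7 -3.3 16.1] gw 0.0273
5 shift mm [0.6 4.9] turn -0.8
10 shift mm [1.3 9.8] turn -0.8
15 shift mm [ 2.  14.8] turn -0.8
20 shift mm [ 2.8 19.7] turn -0.8
30 shift mm [ 4.2 29.6] turn -0.8
40 shift mm [ 5.7 39.5] turn -0.8
50 shift mm [ 7.1 49.4] turn -0.8
```

>>> jog_arm --pt "0 0.002 0.003 0 0 -1 -0.8" --pt "0.001 0.004 0 0 0 0 -0.8" --pt "0 0.003 0 0 0 0 -0.8" --pt "0 0 0 0 0 0 -0.8"

```text
time: 30.47
ee_pos: [0.4613, 0.3809, 0.1616]
eef_rot: [-90.1, -0.6, -98.7]
wrist_force: [0.0, 0.6, -3.1]
gripper_width: 0.0269
```

```bash
python3 path.py|head -1;  python3 -c "
from h import *
crop(capture('side'),140,280,160,140,5,'s30.png')"
```

```text
s 313.5 dev mm [-0.1 -0.1] z 0.1616 yaw err -0.3 rp [-90.1  -0.6] q [-25.  29. -22. 101.  14.  54. -62.] F [ 0.   0.6 -3.1] gw 0.0269
```

View pics/s30.png

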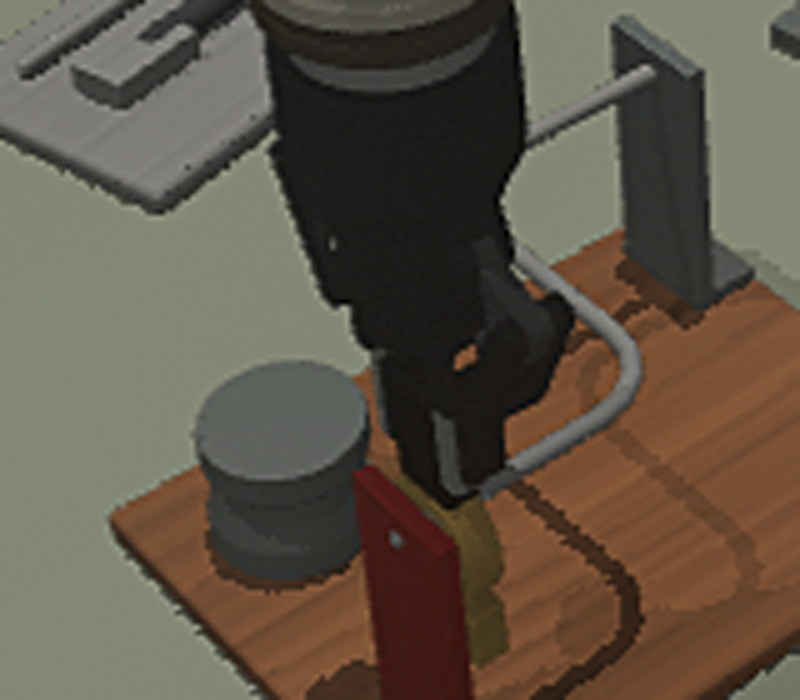

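>>> jog_arm --pt "0 0.002 0 0.5 0 0 -0.8" --pt "0 0.002 0 0 0 0 -0.8" --pt "0 0 0 0 0 0 -0.8"

```text
time: 30.77
ee_pos: [0.4614, 0.384, 0.1612]
eef_rot: [-90.2, -0.1, -98.7]
wrist_force: [-0.1, 0.6, -3.9]
gripper_width: 0.0272
```

>>> jog_arm --pt "0 0.002 0 0 0 0 -0.8" --pt "0 0.002 0 0 0 0 -0.8" --pt "0 0 0 0 0 0 -0.8"

```text
time: 31.02
ee_pos: [0.4615, 0.384, 0.1607]
eef_rot: [-90.2, -0.6, -98.8]
wrist_force: [-0.2, 0.4, -2.8]
gripper_width: 0.0273
```

>>> jog_arm --pt "0 0.003 0 0 0 0 -0.8" --pt "0 0.003 0 0 0 0 -0.8"

```text
time: 31.18
ee_pos: [0.4617, 0.3848, 0.1601]
eef_rot: [-90.2, -1.1, -99.0]
wrist_force: [-1.7, -8.5, 1.8]
gripper_width: 0.027
```

```bash
python3 path.py|head -1;  python3 -c "
from h import *
s=read_state();print(s['wrist_torque'])
crop(capture('side'),140,280,160,140,5,'s31.png')"
```

```text
s 317.0 dev mm [-0.2  0.3] z 0.1601 yaw err -0.6 rp [-90.2  -1.1] q [-26.  30. -22. 100.  14.  54. -63.] F [-1.7 -8.5  1.8] gw 0.027
[-2.06628894  0.40781067  0.00495346]
```

View pics/s31.png

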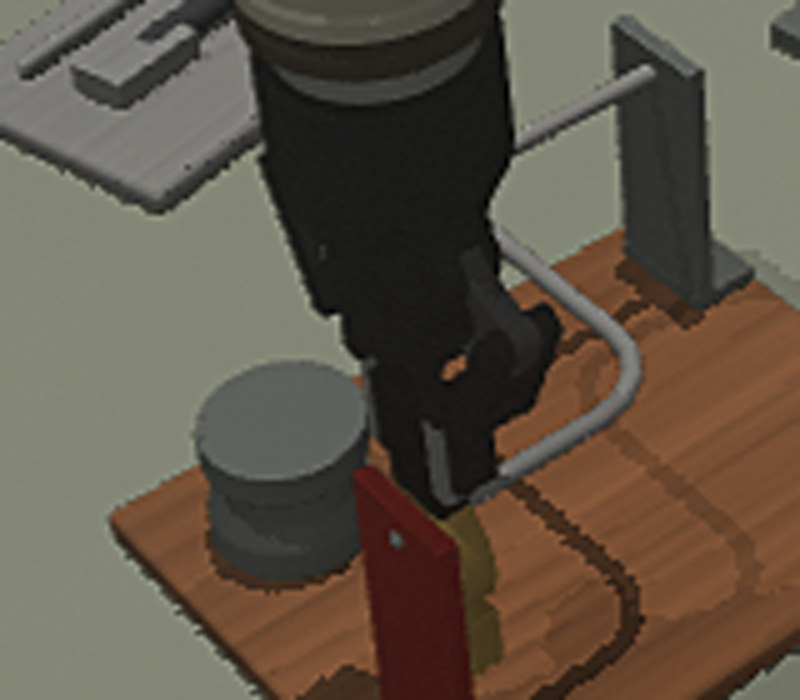

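>>> jog_arm --pt "0 0 -0.001 1 -0.2 0.5 -0.8" --pt "0 0 0 0 0 0 -0.8"

```text
time: 31.4
ee_pos: [0.4622, 0.3841, 0.1599]
eef_rot: [-90.2, -0.2, -98.5]
wrist_force: [0.4, 0.2, -3.6]
gripper_width: 0.0272
```

>>> jog_arm --pt "0 0 0 0 0 0 -0.3" --pt "0 0 0 0 0 0 0.0" --pt "0 0 0 0 0 0 0.2" --pt "0 0 0 0 0 0 0.4" --pt "0 0 0 0 0 0 0.4"

```text
time: 31.82
ee_pos: [0.4631, 0.3885, 0.1623]
eef_rot: [-90.0, 0.2, -98.5]
wrist_force: [-0.1, -0.8, 0.9]
gripper_width: 0.0598
```

```bash
python3 path.py|head -1;  python3 -c "
from h import *
crop(capture('side'),140,280,160,140,5,'s32.png')"
```

```text
s 321.0 dev mm [0.7 0. ] z 0.1623 yaw err -0.1 rp [-90.    0.2] q [-25.  29. -23. 100.  13.  53. -62.] F [-0.1 -0.8  0.9] gw 0.0598
```

View pics/s32.png

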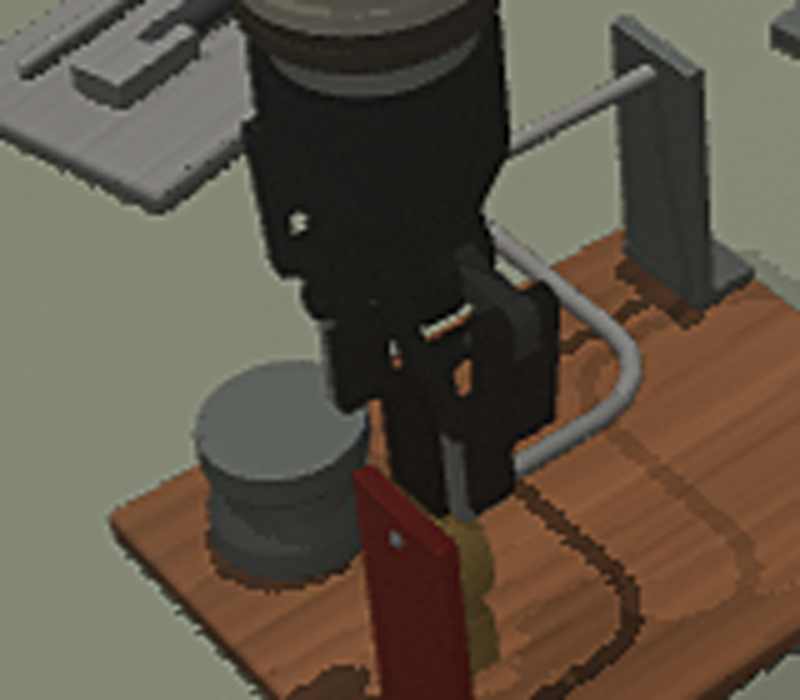

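>>> jog_arm --pt "0 0 0.01 0 0 0 0.4" --pt "0 0 0.02 0 0 0 0.4" --pt "0 0 0.03 0 0 0 0.4" --pt "0 -0.01 0.03 0 0 0 0.4" --pt "0 -0.03 0.01 0 0 0 0.4"

```text
time: 32.28
ee_pos: [0.4581, 0.3531, 0.2644]
eef_rot: [-90.4, 0.2, -97.9]
wrist_force: [1.2, 0.1, 1.0]
gripper_width: 0.0595
```

>>> jog_arm --pt "0 -0.04 0 0 0 0 0" --pt "0 -0.04 0 0 0 0 0" --pt "0 -0.04 0 0 0 0 -0.5" --pt "0 -0.04 0 0 0 0 -1" --pt "0 -0.03 0 0 0 0 -1"

```text
time: 32.7
ee_pos: [0.4583, 0.1626, 0.2742]
eef_rot: [-89.8, 0.8, -97.3]
wrist_force: [0.7, 0.1, 1.0]
gripper_width: 0.0068
```

```bash
python3 -c "
from h import *
s=read_state();print(s['ee_pos'],s['eef_rot'],s['joints'])
crop(capture('side'),140,260,160,140,5,'s33.png');crop(capture('top'),140,210,260,170,3,'t33.png')"
```

```text
[0.45829488 0.16261886 0.27422933] [-89.76053651   0.8136061  -97.31790225] [ -3.73857021   9.10201369 -20.4560604  110.6003624    2.99227328
  60.26883903 -32.73102997]
```

View pics/s33.png

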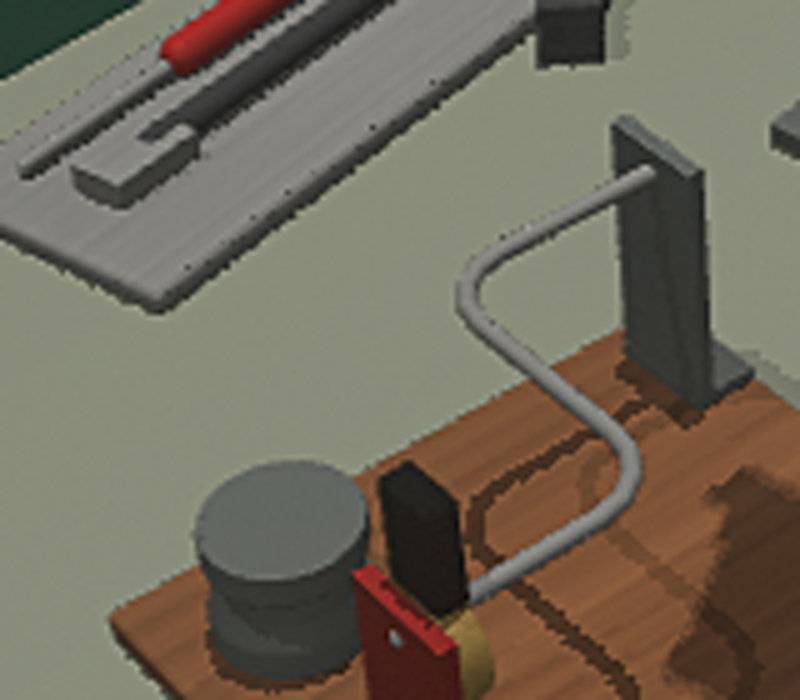

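View pics/t33.png

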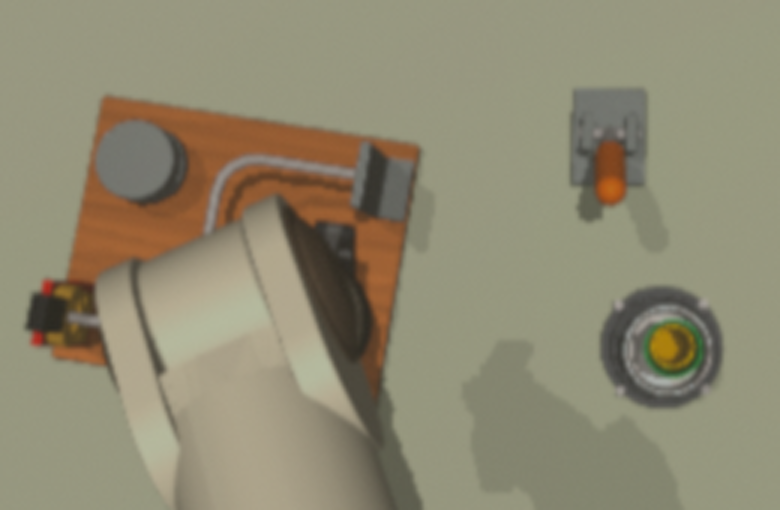

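```bash
python3 -c "
from path import *
print(tri((140+45/3,210+313/3),(140+420/5,260+487/5)), plane('top',140+45/3,210+313/3,.177)); print(world(317), world(312))
crop(capture('side'),190,340,60,70,10,'s34.png')
print(proj('side',[*world(317)[0],.177]),proj('side',[*world(312)[0],.177]))
"
```

```text
(array([0.46571751, 0.38304683, 0.17143534]), np.float64(0.0017720158305455402)) [0.46502051 0.38063195 0.177     ]
(array([0.46187696, 0.38451865]), -98.4) (array([0.46114654, 0.37957229]), -98.4)
[225.25322237 356.45433332] [227.79285832 354.99021603]
```

View pics/s34.png

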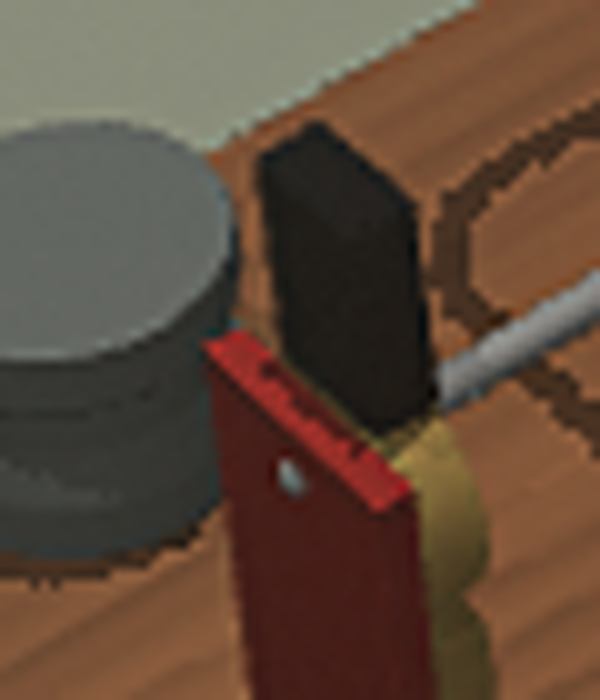

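The ring (tab top px about 224,356 in the side view) sits against the red plate, with the roller undisturbed. Now the lever.

>>> jog_arm --pt "0.008 -0.038 0 0 0 0 -1" --pt "0.01 -0.04 0 0 0 0 -1" --pt "0.01 -0.04 0 0 0 0 -1" --pt "0.01 -0.036 0 0 0 0 -1" --pt "0.005 -0.02 0 0 0 0 -1"

```text
time: 33.27
ee_pos: [0.503, -0.0024, 0.2789]
eef_rot: [-89.4, 1.3, -96.2]
wrist_force: [-0.1, -0.4, -0.0]
gripper_width: 0.0
```

>>> jog_arm --pt "0 0 0 0 0 0 -1" --pt "0 0 0 0 0 0 -1"

```text
time: 33.43
ee_pos: [0.505, -0.0057, 0.2798]
eef_rot: [-89.3, 1.3, -96.5]
wrist_force: [-0.4, 0.9, -0.5]
gripper_width: -0.0001
```

>>> jog_arm --pt "-0.003 -0.012 0 -1.2 0.8 3 -1" --pt "0 -0.01 -0.01 0 0 3 -1" --pt "0 0 -0.03 0 0 0 -1" --pt "0 0 -0.02 0 0 0 -1" --pt "0 0 0 0 0 0 -1"

```text
time: 33.85
ee_pos: [0.5051, -0.0165, 0.2217]
eef_rot: [-89.6, 0.2, -89.3]
wrist_force: [-1.0, 0.1, -0.6]
gripper_width: -0.0001
```

>>> jog_arm --pt "0 0 0 0 0 0 -1"

```text
time: 33.93
ee_pos: [0.5049, -0.014, 0.2216]
eef_rot: [-89.6, 0.3, -89.2]
wrist_force: [0.8, 0.8, 0.8]
gripper_width: 0.0002
```

>>> jog_arm --pt "-0.003 -0.012 -0.01 0 0.4 0 -1" --pt "0 -0.002 -0.025 0 0 0 -1" --pt "0 0 -0.025 0 0 0 -1" --pt "0 0 -0.01 0 0 0 -1" --pt "0 0 0 0 0 0 -1"

```text
time: 34.35
ee_pos: [0.5057, -0.0258, 0.1544]
eef_rot: [-89.5, 0.3, -88.7]
wrist_force: [0.2, -0.8, -0.3]
gripper_width: 0.0004
```

```bash
python3 -c "
from h import *
s=read_state();print(s['ee_pos'],s['eef_rot'],s['joints'])
crop(capture('side'),260,190,180,140,4,'s35.png');crop(capture('top'),300,210,120,140,4,'t35.png')"
```

```text
[ 0.50574963 -0.02581151  0.15435534] [-89.51613501   0.27412637 -88.72079956] [ 10.32829138  19.57658472 -12.1086779  114.738821     5.24755402
  45.72427675  -3.4571273 ]
```

View pics/s35.png

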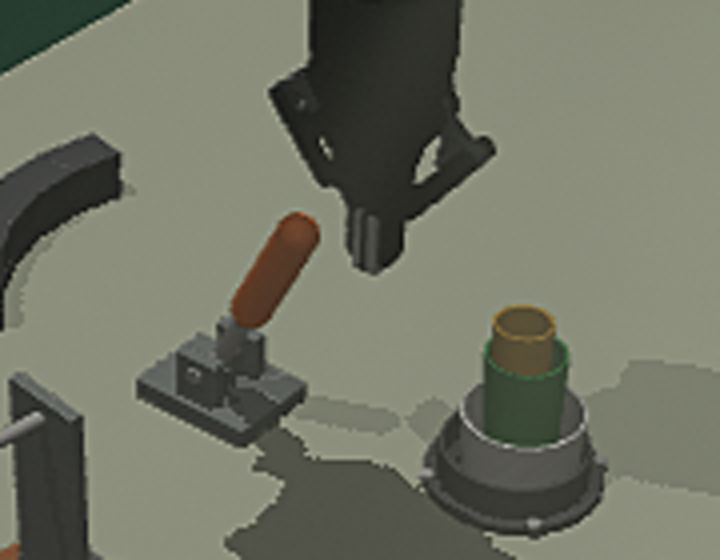

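View pics/t35.png

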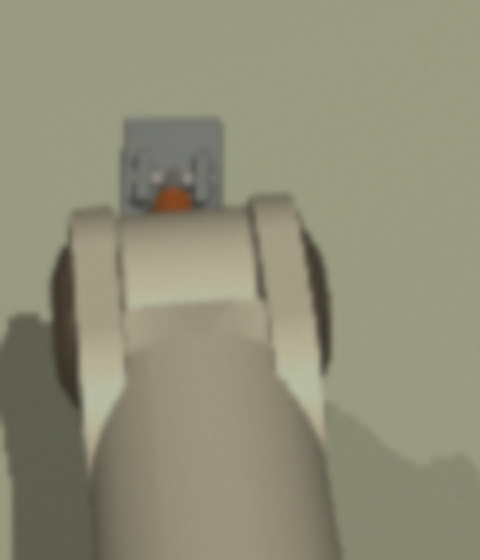

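The knuckles stick out along the jaw direction, so I'm turning 90° to push with the flat sides of the fingers.

>>> jog_arm --pt "-0.002 0 0.02 0 0.4 7 -1" --pt "0 0 0.01 0 0 7 -1" --pt "0 0 0 0 0 7 -1" --pt "0 0 0 0 0 7 -1" --pt "0 0 0 0 0 7 -1"

```text
time: 34.87
ee_pos: [0.5089, -0.0257, 0.1952]
eef_rot: [-89.4, -0.1, -52.9]
wrist_force: [0.3, -0.2, -0.2]
gripper_width: -0.0002
```

>>> jog_arm --pt "0 0 0 0 0 7 -1" --pt "0 0 0 0 0 7 -1" --pt "0 0 0 0 0 7 -1" --pt "0 0 0 0 0 7 -1" --pt "0 0 0 0 0 7 -1"

```text
time: 35.28
ee_pos: [0.5143, -0.0262, 0.2055]
eef_rot: [-89.1, -0.9, -17.1]
wrist_force: [-0.3, -0.7, -0.2]
gripper_width: -0.0004
```

>>> jog_arm --pt "0 0 0 0 0 7 -1" --pt "0 0 0 0 0 7 -1" --pt "0 0 0 0 0 5 -1" --pt "0 0 0 0 0 0 -1"

```text
time: 35.62
ee_pos: [0.5182, -0.0271, 0.2131]
eef_rot: [-89.3, -1.5, 2.7]
wrist_force: [-0.3, 0.2, 0.5]
gripper_width: -0.0002
```

>>> jog_arm --pt "-0.012 0 -0.005 -0.7 1.5 -2 -1" --pt "-0.003 0 -0.02 0 0 0 -1" --pt "0 0 -0.02 0 0 0 -1" --pt "0 0 -0.01 0 0 0 -1" --pt "0 0 0 0 0 0 -1"

```text
time: 36.03
ee_pos: [0.508, -0.0285, 0.1645]
eef_rot: [-90.2, -0.8, -0.2]
wrist_force: [0.0, -0.4, 0.4]
gripper_width: -0.0
```

>>> jog_arm --pt "0 0 0 0 0 0 -1"

```text
time: 36.12
ee_pos: [0.5083, -0.0284, 0.165]
eef_rot: [-90.2, -0.8, -0.3]
wrist_force: [0.6, -0.5, -0.3]
gripper_width: -0.0001
```

>>> jog_arm --pt "-0.002 0 -0.01 0 0.8 0 -1" --pt "0 0 -0.015 0 0 0 -1" --pt "0 0 -0.013 0 0 0 -1" --pt "0 0 0 0 0 0 -1" --pt "0 0 0 0 0 0 -1"

```text
time: 36.53
ee_pos: [0.5099, -0.0287, 0.1292]
eef_rot: [-90.3, -0.3, -0.5]
wrist_force: [0.8, -0.3, -0.4]
gripper_width: -0.0003
```

```bash
python3 -c "
from h import *
s=read_state();print(s['ee_pos'],s['eef_rot'])
crop(capture('side'),260,190,180,140,4,'s36.png')"
```

```text
[ 0.50988882 -0.02872841  0.12920206] [-90.2890058   -0.27575024  -0.50713537]
```

View pics/s36.png

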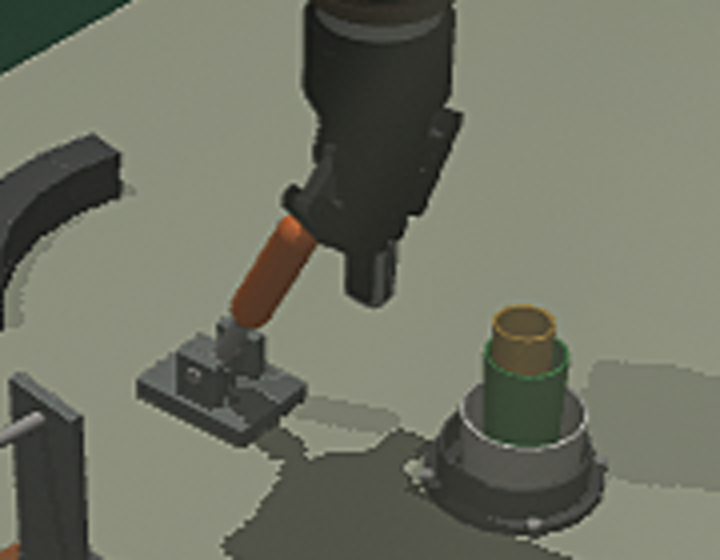

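>>> jog_arm --pt "0.008 0 0 0 0 0 -1" --pt "0.012 0 -0.001 0 0 0 -1" --pt "0.012 0 -0.001 0 0 0 -1" --pt "0.012 0 -0.001 0 0 0 -1" --pt "0.006 0 0 0 0 0 -1"

```text
time: 37.0
ee_pos: [0.5621, -0.0291, 0.1298]
eef_rot: [-90.4, -0.2, -0.6]
wrist_force: [-3.0, 0.3, 1.8]
gripper_width: 0.0001
```

```bash
python3 -c "
from h import *
s=read_state();print(s['ee_pos'],s['eef_rot'],s['wrist_force'])
crop(capture('side'),260,190,180,140,4,'s37.png')"
```

```text
[ 0.56212476 -0.02909538  0.12980625] [-90.39015504  -0.23321079  -0.58110725] [-3.04025905  0.34051897  1.75187401]
```

View pics/s37.png

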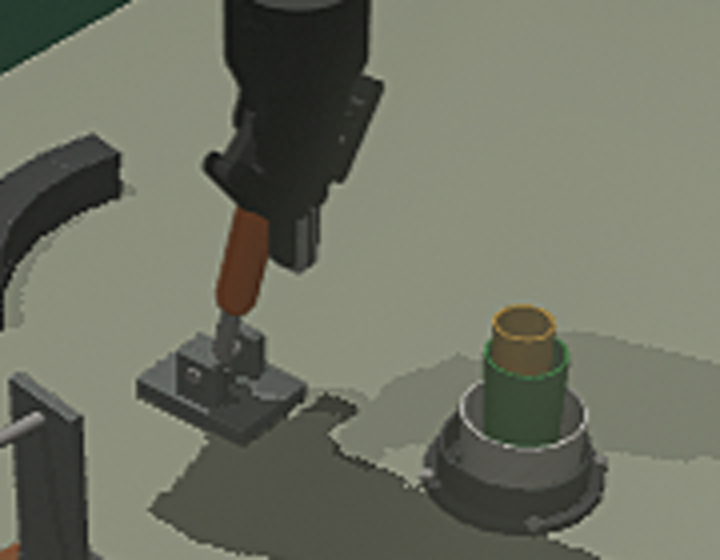

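The lever is moving (force 3 N). Continuing.

>>> jog_arm --pt "0.01 0 -0.002 0 0 0 -1" --pt "0.012 0 -0.002 0 0 0 -1" --pt "0.012 0 -0.002 0 0 0 -1" --pt "0.01 0 -0.001 0 0 0 -1" --pt "0.006 0 0 0 0 0 -1"

```text
time: 37.47
ee_pos: [0.6123, -0.0291, 0.1243]
eef_rot: [-90.4, -0.0, -0.6]
wrist_force: [-2.3, 0.0, -0.4]
gripper_width: 0.0005
```

```bash
python3 -c "
from h import *
s=read_state();print(s['ee_pos'],s['eef_rot'],s['wrist_force'])
crop(capture('side'),260,190,180,140,4,'s38.png')"
```

```text
[ 0.61227478 -0.02907051  0.12430186] [-9.04406254e+01 -4.34647638e-02 -5.97062201e-01] [-2.28007978  0.03244921 -0.35433951]
```

View pics/s38.png

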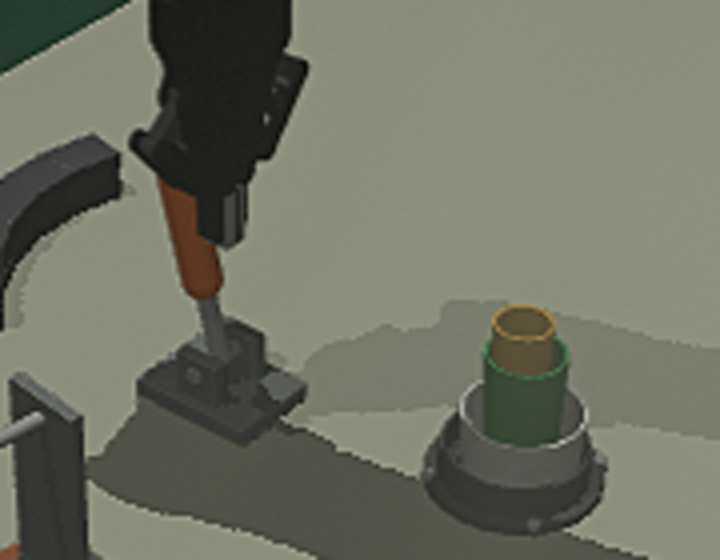

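>>> jog_arm --pt "0.006 0 0 0 0 0 -1" --pt "0.006 0 0 0 0 0 -1" --pt "0.006 0 0 0 0 0 -1" --pt "0.004 0 0 0 0 0 -1"

```text
time: 37.85
ee_pos: [0.6336, -0.0295, 0.1238]
eef_rot: [-90.5, 0.2, -0.6]
wrist_force: [-2.7, -0.4, -0.4]
gripper_width: -0.0001
```

>>> jog_arm --pt "0.004 0 0 0 0 0 -1" --pt "0.004 0 0 0 0 0 -1" --pt "0.003 0 0 0 0 0 -1"

```text
time: 38.1
ee_pos: [0.6387, -0.0296, 0.1232]
eef_rot: [-90.6, 1.1, -0.6]
wrist_force: [-14.0, 0.3, 13.0]
gripper_width: 0.0001
```

>>> jog_arm --pt "0.003 0 0 0 0 0 -1"

```text
time: 38.18
ee_pos: [0.6387, -0.0296, 0.1234]
eef_rot: [-90.6, 1.5, -0.6]
wrist_force: [-11.7, -1.0, 9.0]
gripper_width: 0.0001
```

>>> jog_arm --pt "-0.01 0 0 0 0 0 -1" --pt "-0.02 0 0 0 0 0 -1" --pt "-0.03 0 0.01 0 0 0 -1" --pt "-0.03 0 0.035 0 0 0 -1" --pt "-0.03 0.01 0.035 0 0 0 -1"

```text
time: 38.6
ee_pos: [0.5261, -0.0216, 0.1951]
eef_rot: [-90.5, 1.4, -0.8]
wrist_force: [0.4, 0.0, 1.7]
gripper_width: 0.0004
```

>>> jog_arm --pt "0 0.03 0.03 0 0 0 -1" --pt "-0.02 0.035 0.02 0 0 0 -1" --pt "-0.02 0.035 0.01 0 0 0 -1" --pt "-0.02 0.02 0 0 0 0 -1" --pt "0 0 0 0 0 0 -1"

```text
time: 39.02
ee_pos: [0.4679, 0.1018, 0.2669]
eef_rot: [-90.4, 0.1, -1.0]
wrist_force: [-0.7, -0.3, -0.2]
gripper_width: 0.0
```

```bash
python3 -c "
from h import *
s=read_state();print(s['time'],s['ee_pos'])
t=capture('top');sd=capture('side')
crop(sd,150,170,320,270,2.4,'s39.png');crop(t,140,130,360,250,2.2,'t39.png')
t0=cv2.imread('pics/top0.png')[:,:,::-1]
"
```

```text
39.0167 [0.467862   0.10178652 0.266902  ]
```

View pics/s39.png

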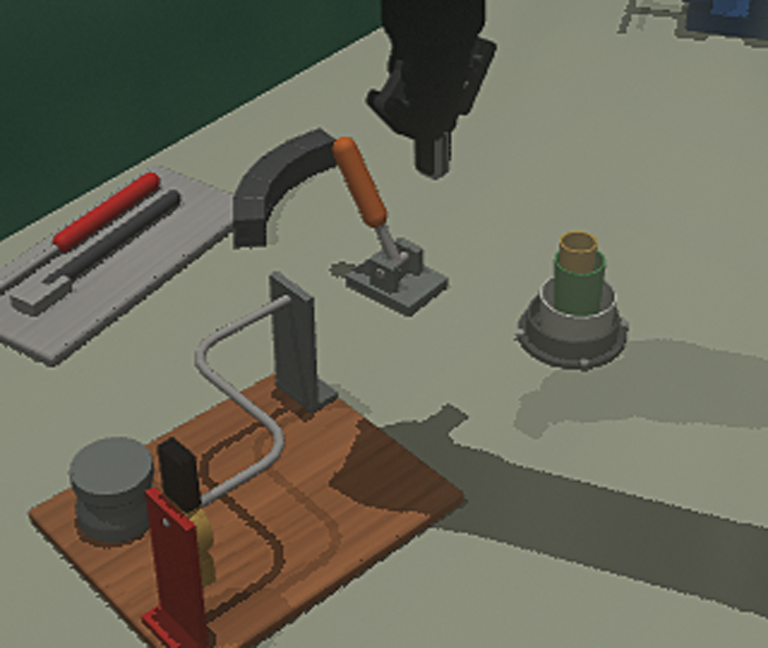

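View pics/t39.png

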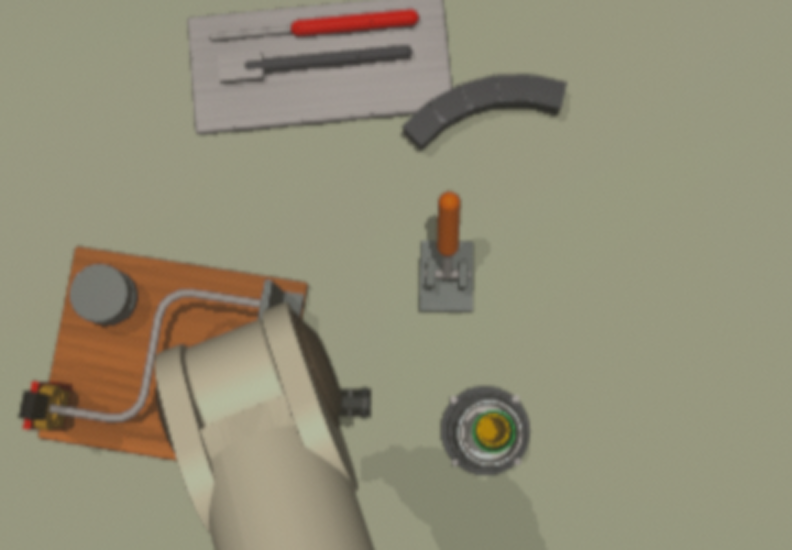

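```bash
python3 -c "
from h import *
print(tri((344.1,221.4),(293.3,231.7)))
t=capture('top');a=cv2.imread('pics/top0.png')[:,:,::-1]
d=cv2.absdiff(t,a).max(2);print('sheave diff',(d[155:205,315:405]>40).sum(),'roller diff',(d[245:285,168:208]>40).sum())
crop(t,140,280,60,60,10,'t40.png')
"
```

```text
(array([ 0.6778551 , -0.02897913,  0.12904708]), np.float64(0.0023193499314792254))
sheave diff 0 roller diff 0
```

View pics/t40.png

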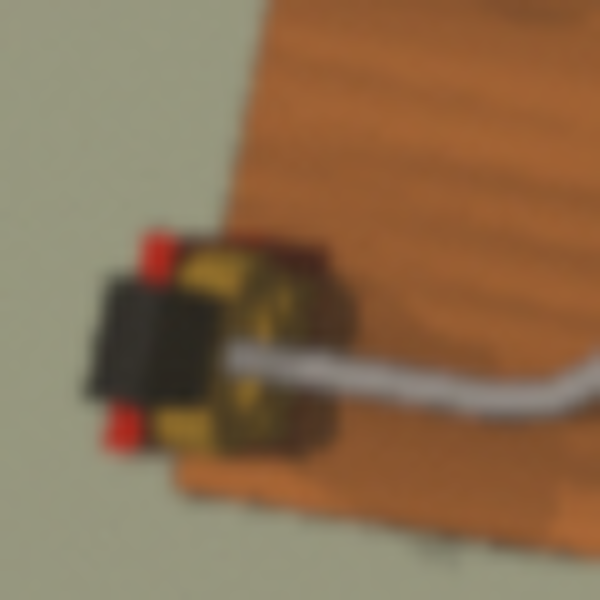

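```bash
python3 -c "
from cell import *
print(finish_job())"
```

```text
the job is handed in; nothing more can be done
None
```

The rig is set up and handed in at about 39 s. The order was cups, then ring, then lever.

- **Cups:** Three were there: aluminium, green and yellow; the blue one was absent. They stand nested and upright in the socket in both cameras. Aluminium gave a clear touch-down force in the socket. Yellow showed no contact force, so I let it go at about the expected seated height.
- **Ring:** I carried it round both corners and pressed it against the red plate until I felt 8.5 N, then let go. The last pictures show it at the plate with no clear gap. The tab-top measurement agrees with the stop position only to within about 4 mm. I did not nudge the ring again after letting go.
- **Lever:** I pushed it until the force rose from about 3 N to 14 N, at the end stop. The tip then measured (0.678, -0.029, 0.129) m, against about (0.677, -0.028, 0.130) expected at full throw.
- **Bystanders:** Comparing the top view with the starting picture showed no change at the sheave or the roller. The arm is parked clear of everything.

Two things went wrong on the way and were mended. The first descent on the aluminium cup was about 8 mm off, and I corrected it before closing. Turning the wrist for the ring first ran the last joint to within a degree of its limit (-147.1°), so I turned it back the other way.

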